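# Load the display lane's candle tin onto its stock switch

### The job

Swing the display lane's gate wide open, then put the candle tin into the lane and slide it fully home against the end stop so that the tin itself pushes the switch's roller arm aside and trips it. Then shut the gate fully behind the tin. Keep the tin upright, do not touch the roller arm with the gripper, and leave the other goods where they stand.

Things in the scene. Friction and masses are not known exactly. Their poses are not given: they have to be found in the camera images.
- lane: Fixed display lane: two parallel waxed light-wood rails and an end block. Origin on the table at the centre of the tin's home place; x along the lane towards the end block, y to the left of travel, z up. No floor: the tin slides on the table. Rails 28 mm high, 12 mm thick, inner faces at y = +37 and -37 mm, from x = -105 mm (open mouth) to +48 mm. End block 34 mm high, stop face at x = +32.5 mm.
- switch_pivot (a point): Upright axis of the roller arm on the black switch housing, fixed outside the -y rail at lane x = -59, y = -62 mm, 36 mm above the table. Housing: x -96 to -36 mm, y -86 to -52 mm, 29 mm high.
- tin: Round candle tin with a white upper rim, 64 mm in diameter (62 mm below 32 mm height), 45 mm high, 0.08 to 0.15 kg; the only tin on the table. Origin at the centre of its underside. Home against the end stop, its origin is at about x = 0, y = 0 to +6 mm of the lane (the roller presses it to the +y rail).
- switch_arm (a joint): Angle in rad of the limit switch's steel roller arm (60 mm long, 31 to 47 mm above the table, over the -y rail). 0 = at rest, roller standing in the lane; grows, to a stop at 1.0, as something moving towards the end block pushes the roller on and aside to -y. Trips at 0.48; a tin fully home holds it at about 0.6. Springs back, about 1 N at the roller.
- roller (a point): Centre of the white roller at the end of the switch arm, 18 mm in diameter, 11 mm high, free to spin, 36 mm above the table; moves with the arm.
- gate (a joint): Angle in rad of the brass gate bar. 0 = shut, across the lane's mouth along lane +y; 1.57 = fully open, along lane -x away from the mouth; swings outward, counter-clockwise from above. A stiff hinge: it stays where it is left, and about 0.5 N at the post turns it; hard stops at both ends.
- gate_pivot (a point): Upright axis of the gate, fixed beside the -y rail's mouth end at lane x = -115, y = -47 mm, 20 mm above the table.
- gate_post (a point): Point on the axis of the upright post at the gate's free end, 94 mm from the pivot axis, 55 mm above the table. Post 16 mm in diameter, from 12 to 74 mm above the table, with a 20 mm wooden ball on top (top at 82 mm). The bar is 8 mm thick, 12 to 24 mm above the table. Push the post sideways, or pinch it.
- keepsake_box: walnut keepsake box, 124 x 169 x 68 mm, a bystander on the right; origin at the centre of its underside.
- counter_bell: brass counter bell, 82 mm across, 61 mm high, a bystander; origin at the centre of its underside.
- pump_bottle: brown pump bottle, 175 mm high, a bystander at the back; origin at the centre of its underside.
- mug: white mug, 88 mm high, a bystander at the left; origin at the centre of its underside.
- glass_dish: round glass dish, 93 mm across, 20 mm high, a bystander near the front; origin at the centre of its underside.
- soap_a: wrapped soap bar, 52 x 78 x 26 mm, a bystander at the back; origin at the centre of its underside.
- soap_b: wrapped soap bar, 52 x 78 x 26 mm, a bystander near the front; origin at the centre of its underside.
- glass_candle: painted glass candle, 66 mm across, 101 mm high, a bystander at the back; origin at the centre of its underside.
Not all that is in view belongs to the job. Several things have the shape of the tin; the one meant has the colours described above.

How it is judged:
By the outcome, as a careful person would: the job done as asked, in the order asked, and still so for the second after the job is handed in, with the robot touching nothing.
It also fails if it takes over 72 s, if anything falls off the work surface, if the arm or the gripper's body presses on something with over 40 N, if the wrist force passes 120 N, or if a joint passes its speed limit or range.

### The arm

A 6-joint arm with a two-finger parallel gripper is mounted at the origin on a cart in front of the work surface, level with it; the furniture and walls round the work are solid. World frame = base frame: x ahead of the robot, y to its left, z up, the work surface at z = 0. Lengths are in m, angles in rad, forces in N, time in s.
With the tool pointing down it reaches from about 0.375 to 0.9 m from the base axis. Payload 3.1 kg.
Tool frame: the origin (TCP) lies midway between the tips of the shut fingers; the grasp point (between the pads) lies 19 mm behind it (r.grasp_offset is the distance from the TCP to the grasp point, in m); x points along the fingers, z is the direction in which the jaws open and shut, and the axes are right-handed (so a half turn about x gives the same grasp; the last joint's range is limited). The gripper opens to 87 mm and grips with 3 to 60 N. Pads are 19 mm wide; open, the fingers measure 117 mm over their backs; the gripper's body (75 mm by 190 mm) begins 51 mm behind the grasp point.
Start: joints at [-1.437, 0.527, 1.433, -0, 1.181, -0.178], TCP at [0.192, -0.595, 0.223] pointing down, gripper open.
Joint ranges: [-3.08, 3.08], [-0.75, 2.2], [0.22, 2.44], [-1.43, 4.57], [0, 2.65], [-2.85, 2.85]. Speed limits (rad/s): [2.79, 2.79, 3.14, 3.14, 3.14, 3.14].

### API

Orientations are given as a unit quaternion [w, x, y, z].
In Python, from cell import status, optics, r gives the robot as it stands.
- The arm moves only by the tool carry_out, never from a script. Its argument "commands" is text: rows parted by semicolons, each of 6 numbers parted by spaces: the shift along the tool's x, y, z as a fraction of full scale, then the turn, a rotation vector about the tool's x, y, z as a fraction of full scale. In form: x y z ax ay az; .... A call has exactly 8 rows; each row is the pose to reach, as a shift and turn from the pose commanded when the call began, along the tool's axes at that moment; what a row does not reach only later rows make up. Full scale, the value 1, is 0.5 m for a shift and 60 degrees for a turn. A row lasts 1/8 s, in which the tool goes at most 62.5 mm and 10.7 degrees, less where a joint would pass 70% of its speed; a pose out of reach is approached as far as the arm can. A call with a number of a shift or a turn outside -1 to 1 is refused whole. A call with a gripper value outside its range is refused whole. "jaw" is the gripper command: -1 is fully open, 1 is shut, values between are in proportion, set as the call begins (left out, the last holds). The fingers move at their own pace and stop on an object; the grip force is fixed at half the most. Time passes only in rows, so rows that repeat a pose let the fingers close, or fill a call up. It gives the time, the measured TCP pose, the force and the opening at its end, in the units of the state.
- status.sense(): the state, without advancing time (a new reading comes with each control period).
- optics.capture(name): name is "scene" or "top"; returns (picture, depth): 400x640x3 uint8, blue, green, red; 400x640 float32, m along the optical axis (not along the pixel's ray), 0 where there is no reading.
- optics.camera_info(name): a dict with "fx", "fy", "cx", "cy" (pixels), "xyz" and "orientation" of the camera in the world. Camera axes: x right, y up, looking along -z (the intrinsics and any distortion apply to the point x, -y, -z); pixel columns grow to the right and rows downward; lengths in m; the calibration is good to about 2 mm. A picture is of the moment at which its call begins. camera_info takes no time and is no camera call.
- r.finish_job(): hands the job in, once; it reports no verdict.
The state is a dict: "clock": time; "joints": joint angles; "joint_vel": joint speeds; "tau": joint torques, N m; "position": TCP position; "ee_rot": TCP orientation; "wrist_force": force on the tool from outside, world axes, zero at the start; "wrist_torque": the same for the moment, N m; "grip_width": finger opening in m.
Only numpy, scipy, OpenCV 4.12 (cv2) and the standard library are available. Lean on these libraries where they do the work, as an engineer would, in place of code of your own. Each camera call takes 0.05 s, during which the arm holds its last target.

## Working session

There is one attempt and no reset: what is moved stays moved. The work goes in short steps, Python scripts to look and compute and a tool call to move; the robot and the scene stay as the last step left them, time stands still between calls to the robot, and variables do not carry over. Pictures are saved under pics/ and viewed, and the job is handed in when it is done.

Besides the shell and the picture viewer there is one more tool, called after ">>>" in YAML: its name, and indented under it one key for each argument. carry_out: Moves the arm, as the interface text tells. Shift numbers are shares of 0.5 m and turn numbers shares of 60 degrees, none past 1 either way. Its arguments: {"type":"object","properties":{"commands":{"type":"string"},"jaw":{"type":"number"}},"required":["commands"]}

```bash
ls; mkdir -p pics
python3 - <<'E'
from cell import status, optics, r
import cv2,numpy as np
s=status.sense(); print(s)
for n in ("scene","top"):
    p,d=optics.capture(n); cv2.imwrite(f"pics/{n}0.png",p); np.save(f"{n}0_d.npy",d); cv2.imwrite(f"{n}0.png",p)
    print(n,optics.camera_info(n))
E
```

```text
pics
{'clock': 0.0, 'joints': array([-1.43647610e+00,  5.28444325e-01,  1.43392317e+00, -1.57670928e-05,
        1.18135095e+00, -1.78464192e-01]), 'joint_vel': array([-8.45842480e-04,  9.29249487e-06,  9.82292162e-04, -1.01131895e-03,
        7.63931529e-04, -8.56017370e-04]), 'tau': array([-9.55767791e-04, -4.40048540e+01, -1.76591331e+01,  6.33046520e-02,
        5.83553617e-02, -1.86963684e-04]), 'position': array([ 0.19226371, -0.59392425,  0.2215784 ]), 'ee_rot': array([ 0.57125317,  0.41655762,  0.5722998 , -0.41547865]), 'wrist_force': array([1.21284326, 0.47164231, 0.07257449]), 'wrist_torque': array([ 0.00804276, -0.0102905 , -0.02446374]), 'grip_width': 0.08740714098480942}
scene {'fx': 491.02415497155647, 'fy': 491.02415497155647, 'cx': 323.72972213671255, 'cy': 203.6387237670334, 'xyz': array([-0.01542964,  0.64721576,  1.14777601]), 'orientation': array([-0.36007904, -0.11942758,  0.31063591,  0.87154201])}
top {'fx': 421.8505796600776, 'fy': 421.8505796600776, 'cx': 326.2634035605191, 'cy': 206.0085779753183, 'xyz': array([0.4503905 , 0.02315988, 1.41359274]), 'orientation': array([-0.70253454, -0.03575689,  0.03018455,  0.71010954])}
```

View pics/top0.png

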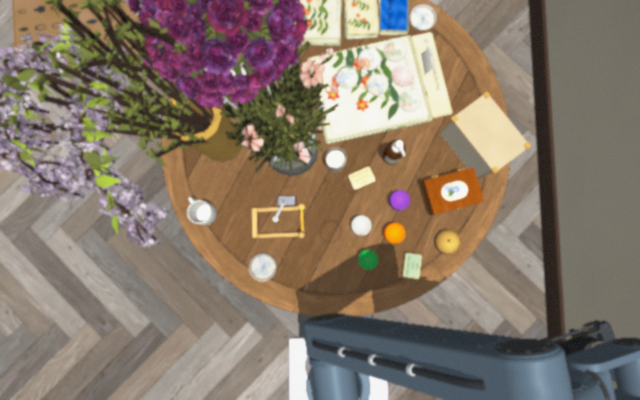

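View pics/scene0.png

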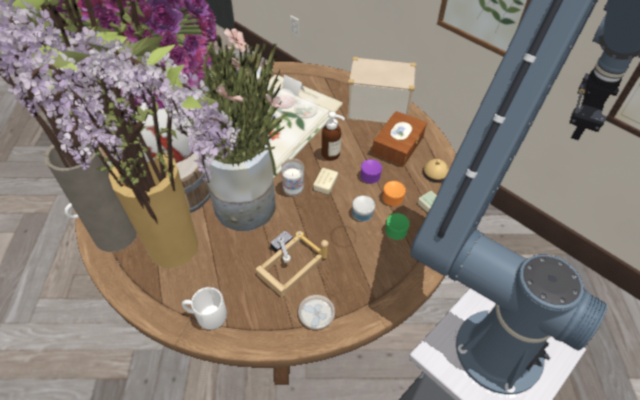

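Run:
```python
import cv2,numpy as np
t=cv2.imread("top0.png"); s=cv2.imread("scene0.png")
a=cv2.resize(t[185:285,240:440],None,fx=4,fy=4,interpolation=cv2.INTER_CUBIC)
b=cv2.resize(s[150:300,240:440],None,fx=4,fy=4,interpolation=cv2.INTER_CUBIC)
cv2.imwrite("pics/ta.png",a);cv2.imwrite("pics/sb.png",b)
```

```text
(no output)
```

View pics/ta.png

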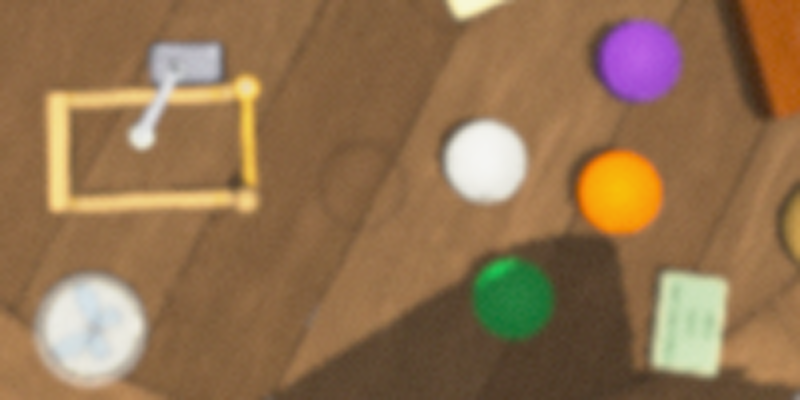

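View pics/sb.png

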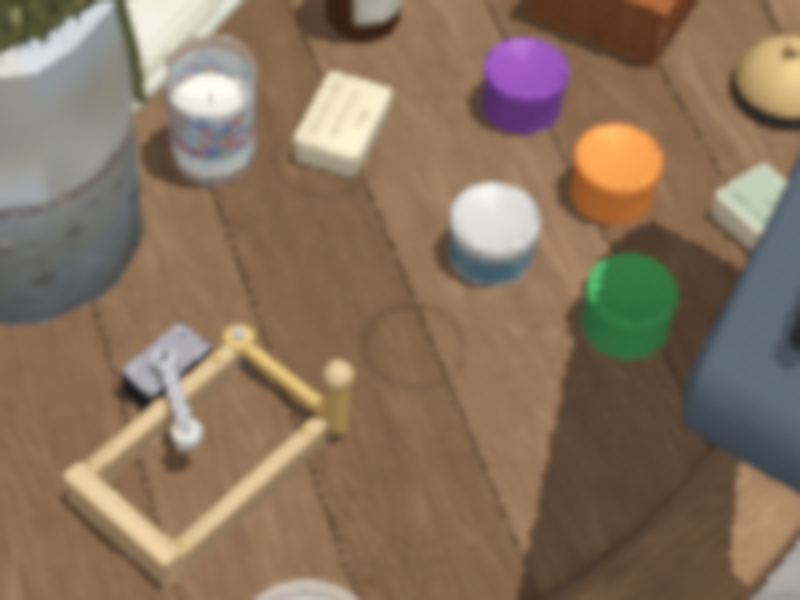

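```bash
cat > h.py <<'E'
import numpy as np,cv2
from scipy.spatial.transform import Rotation as R
from cell import optics,status,r
def q2R(q): return R.from_quat([q[1],q[2],q[3],q[0]]).as_matrix()
def cam(n):
    c=optics.camera_info(n); return c,q2R(c["orientation"]),np.array(c["xyz"])
def proj(n,P):
    c,M,t=cam(n); p=(np.atleast_2d(P)-t)@M
    return np.c_[c["cx"]+c["fx"]*p[:,0]/-p[:,2], c["cy"]+c["fy"]*-p[:,1]/-p[:,2]]
def unproj(n,uv,z):
    c,M,t=cam(n); uv=np.atleast_2d(uv)
    d=np.c_[(uv[:,0]-c["cx"])/c["fx"],-(uv[:,1]-c["cy"])/c["fy"],-np.ones(len(uv))]@M.T
    return t+d*((z-t[2])/d[:,2])[:,None]
def lane(x,y,th,P):
    P=np.atleast_2d(P).astype(float); c,s=np.cos(th),np.sin(th)
    return np.c_[x+c*P[:,0]-s*P[:,1],y+s*P[:,0]+c*P[:,1],P[:,2]]
E
python3 - <<'E'
from h import *
T=lambda u,v:[(u+.5)/4-.5+240,(v+.5)/4-.5+185]
S=lambda u,v:[(u+.5)/4-.5+240,(v+.5)/4-.5+150]
print(cam('top')[0].keys())
print("tin top",unproj('top',T(485,161),.045),"scene",unproj('scene',S(495,222),.045))
print("pivot top",unproj('top',T(247,88),.03),"scene",unproj('scene',S(238,338),.03))
print("ball top",unproj('top',T(247,200),.075),"scene",unproj('scene',S(340,374),.075))
print("roller top",unproj('top',T(141,135),.042),"scene",unproj('scene',S(185,430),.042))
print("block corners",unproj('top',[T(47,95),T(50,212)],.034))
print("block corners sc",unproj('scene',[S(66,476),S(163,566)],.034))
d=np.load('top0_d.npy')
for u,v in [(361,225),(254,222),(302,235),(330,225),(278,237)]:
    print(u,v,1.4136-d[v,u])
E
```

```text
dict_keys(['fx', 'fy', 'cx', 'cy', 'xyz', 'orientation'])
tin top [[ 0.51580605 -0.07830429  0.045     ]] scene [[ 0.51209386 -0.07529624  0.045     ]]
pivot top [[0.57877187 0.11544177 0.03      ]] scene [[0.5763708  0.11951109 0.03      ]]
ball top [[0.48550074 0.1128714  0.075     ]] scene [[0.48422497 0.11311058 0.075     ]]
roller top [[0.54015018 0.20126006 0.042     ]] scene [[0.54069215 0.20167424 0.042     ]]
block corners [[0.57444897 0.27967532 0.034     ]
 [0.47849321 0.27662511 0.034     ]]
block corners sc [[0.57350158 0.27795506 0.034     ]
 [0.47940662 0.277597   0.034     ]]
361 225 0.04480076
254 222 0.03067398
302 235 0.08469164
330 225 1.4136
278 237 0.020670176
```

```bash
cat > fit.py <<'E'
from h import *
from scipy.optimize import minimize
def seg(a,b,n=40):
    return np.linspace(a,b,n)
mm=.001
E=[]
z=28*mm
for sy in (1,-1):
    E.append(seg((-105*mm,sy*37*mm,z),(32.5*mm,sy*37*mm,z)))
    E.append(seg((-105*mm,sy*49*mm,z),(30*mm,sy*49*mm,z)))
E.append(seg((32.5*mm,-35*mm,.034),(32.5*mm,35*mm,.034)))
E.append(seg((48*mm,-45*mm,.034),(48*mm,45*mm,.034)))
P=np.vstack(E)
G={}
for n in("top","scene"):
    im=cv2.GaussianBlur(cv2.imread(n+"0.png"),(0,0),1.0).astype(np.float32)
    gx=np.abs(cv2.Sobel(im,cv2.CV_32F,1,0)).max(2);gy=np.abs(cv2.Sobel(im,cv2.CV_32F,0,1)).max(2)
    G[n]=np.hypot(gx,gy)
def cost(p,names=("top","scene")):
    c=0
    for n in names:
        uv=proj(n,lane(p[0]/1000,p[1]/1000,np.radians(p[2]),P)).astype(np.float32)
        c-=cv2.remap(G[n],uv[:,0],uv[:,1],cv2.INTER_LINEAR).mean()
    return c
for names in (("top",),("scene",),("top","scene")):
    best=min((minimize(cost,[x,y,t],args=(names,),method="Nelder-Mead",options=dict(initial_simplex=[[x,y,t],[x+4,y,t],[x,y+4,t],[x,y,t+2]])) for x in(522,526,530) for y in (228,232,236) for t in (90,92)),key=lambda o:o.fun)
    print(names,best.x,best.fun)
p=best.x
print("post",lane(p[0]/1e3,p[1]/1e3,np.radians(p[2]),[(-.115,.047,.055),(-.115,-.047,.02)]))
for n,(u0,v0,w,h) in {"top":(240,185,100,75),"scene":(245,215,100,90)}.items():
    im=cv2.imread(n+"0.png"); k=6
    c=cv2.resize(im[v0:v0+h,u0:u0+w],None,fx=k,fy=k,interpolation=cv2.INTER_CUBIC)
    uv=proj(n,lane(p[0]/1e3,p[1]/1e3,np.radians(p[2]),P))
    for a in uv: cv2.circle(c,tuple(int(round(q)) for q in ((a-[u0,v0]+.5)*k-.5)),1,(0,0,255),-1)
    cv2.imwrite(f"pics/fit_{n}.png",c)
E
python3 fit.py
```

```text
('top',) [528.79939536 229.82416994  91.58680991] -215.0171356201172Traceback (most recent call last):
  File "fit.py", line 26, in <module>
    best=min((minimize(cost,[x,y,t],args=(names,),method="Nelder-Mead",options=dict(initial_simplex=[[x,y,t],[x+4,y,t],[x,y+4,t],[x,y,t+2]])) for x in(522,526,530) for y in (228,232,236) for t in (90,92)),key=lambda o:o.fun)
  File "fit.py", line 26, in <genexpr>
    best=min((minimize(cost,[x,y,t],args=(names,),method="Nelder-Mead",options=dict(initial_simplex=[[x,y,t],[x+4,y,t],[x,y+4,t],[x,y,t+2]])) for x in(522,526,530) for y in (228,232,236) for t in (90,92)),key=lambda o:o.fun)
              ~~~~~~~~^^^^^^^^^^^^^^^^^^^^^^^^^^^^^^^^^^^^^^^^^^^^^^^^^^^^^^^^^^^^^^^^^^^^^^^^^^^^^^^^^^^^^^^^^^^^^^^^^^^^^^^^^^^^^^^^^^^^^^^
    res = _minimize_neldermead(fun, x0, args, callback, bounds=bounds,
                               **options)
    fxr = func(xr)
    fx = function(np.copy(x), *(wrapper_args + args))
  File "fit.py", line 22, in cost
    uv=proj(n,lane(p[0]/1000,p[1]/1000,np.radians(p[2]),P)).astype(np.float32)
       ~~~~^^^^^^^^^^^^^^^^^^^^^^^^^^^^^^^^^^^^^^^^^^^^^^^^
  File "h.py", line 8, in proj
    c,M,t=cam(n); p=(np.atleast_2d(P)-t)@M
          ~~~^^^
  File "h.py", line 6, in cam
    c=optics.camera_info(n); return c,q2R(c["orientation"]),np.array(c["xyz"])
ValueError: time passes only in moves, steps and waits
```

```bash
sed -i 's/^def cam(n):/import functools\n@functools.cache\ndef cam(n):/' h.py; python3 fit.py
```

```text
('top',) [528.79939536 229.82416994  91.58680991] -215.0171356201172
('scene',) [528.25237526 230.58935606  91.60695374] -189.62962341308594
('top', 'scene') [528.40624744 230.37246623  91.71183305] -403.7159423828125
post [[0.48486258 0.11401977 0.055     ]
 [0.57882063 0.11682781 0.02      ]]
```

View pics/fit_top.png

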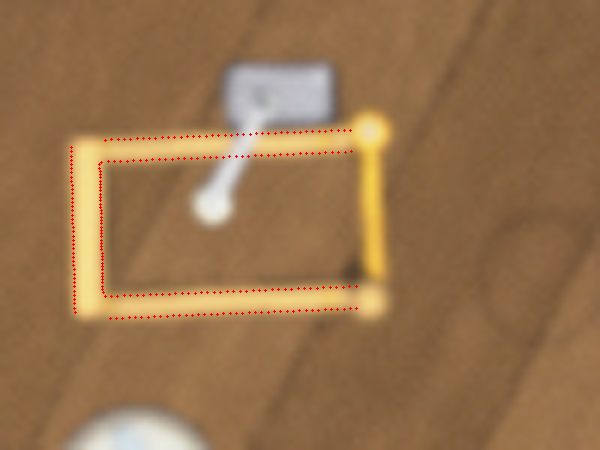

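View pics/fit_scene.png

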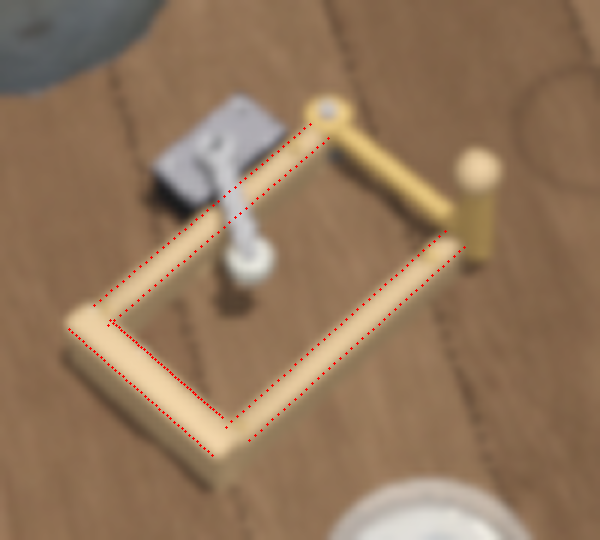

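```bash
cat >> h.py <<'E'
def state():
    s=status.sense(); return s,np.array(s["position"]),q2R(s["ee_rot"])
def show():
    s,p,M=state()
    print("t",round(s["clock"],2),"pos",p.round(4),"xax",M[:,0].round(3),"jaw",M[:,2].round(3),"j",np.round(s["joints"],2),"F",np.round(s["wrist_force"],1),"w",round(s["grip_width"],4))
def goto(targets,yaws=None,base=None):
    """targets: list of world TCP; yaws: jaw-axis azimuth deg (mod 180) per target, tool down"""
    s,p,M=state()
    if base is not None: p=np.array(base)
    rows=[]
    for i,t in enumerate(targets):
        d=M.T@(np.array(t)-p)/.5
        if yaws is None: rv=np.zeros(3)
        else:
            c=[]
            for k in (0,180):
                a=np.radians(yaws[i]+k); zz=np.array([np.cos(a),np.sin(a),0]); xx=np.array([0,0,-1.]); N=np.c_[xx,np.cross(zz,xx),zz]
                c.append(R.from_matrix(M.T@N).as_rotvec())
            rv=min(c,key=np.linalg.norm)/np.radians(60)
        rows.append(" ".join(f"{v:.3f}" for v in np.r_[d,rv]))
    print("; ".join(rows))
E
python3 - <<'E'
from h import *
show()
c,M,t=cam("top"); d=np.load("top0_d.npy"); v,u=np.mgrid[:400,:640]
P=np.dstack([(u-c["cx"])/c["fx"]*d,-(v-c["cy"])/c["fy"]*d,-d])@M.T+t
c,M,t=cam("scene"); d2=np.load("scene0_d.npy")
P2=np.dstack([(u-c["cx"])/c["fx"]*d2,-(v-c["cy"])/c["fy"]*d2,-d2])@M.T+t
A=np.vstack([P[d>0],P2[d2>0]])
A=A[(A[:,2]>.085)&(A[:,2]<1.0)&(A[:,0]>.3)&(A[:,0]<.8)&(A[:,1]>-.3)&(A[:,1]<.45)]
for zl,zh in((.085,.2),(.2,.5)):
    H,_,_=np.histogram2d(A[(A[:,2]>zl)&(A[:,2]<zh),0],A[(A[:,2]>zl)&(A[:,2]<zh),1],bins=[np.arange(.3,.82,.04),np.arange(-.3,.46,.04)])
    print(zl,zh);print("cols y",np.arange(-.3,.42,.04).round(2))
    for i,row in enumerate(H): print(round(.3+.04*i,2),row.astype(int))
for x,y,n in[(.05,.05,0)]: pass
for n,uv,z in [("purple",(400,200),.045),("orange",(395,233),.045),("green",(368,260),.045),("mug",(203,212),.088),("candle",(335,159),.1),("dish",(262,267),.02),("soap_a",(361,178),.026)]:
    print(n,unproj("top",uv,z).round(3))
s,p,M=state()
E
```

```text
t 0.1 pos [ 0.1922 -0.594   0.2217] xax [-0.     0.002 -1.   ] jaw [ 0.308 -0.951 -0.002] j [-1.44  0.53  1.43 -0.    1.18 -0.18] F [ 0.9 -0.6 -0.5] w 0.0875
0.085 0.2
cols y [-0.3  -0.26 -0.22 -0.18 -0.14 -0.1  -0.06 -0.02  0.02  0.06  0.1   0.14
  0.18  0.22  0.26  0.3   0.34  0.38]
0.3 [0 0 0 0 0 0 0 0 0 0 0 0 0 0 0 0 0 0]
0.34 [0 0 0 0 0 0 0 0 0 0 0 0 0 0 0 0 0 0]
0.38 [0 0 0 0 0 0 0 0 0 0 0 0 0 0 0 0 0 0]
0.42 [0 0 0 0 0 0 0 0 0 0 0 0 0 0 0 0 0 0]
0.46 [0 0 0 0 0 0 0 0 0 0 2 0 0 0 0 0 0 0]
0.5 [ 0  0  0  0  0  0  0  0  0  0  0  0  0  0  0  0  0 11]
0.54 [ 0  0  0  0  0  0  0  0  0  0  0  0  0  0  0  0  0 28]
0.58 [ 0  0  0  0  0  0  0  0  0  0  0  0  0  0  0  0  0 11]
0.62 [0 0 0 0 0 0 0 0 0 0 0 0 0 0 0 0 0 0]
0.66 [  0   0   0   0   0   0   0  33   0  38 313 426 205   0   0   0   0   0]
0.7 [  0   0 201 121   0   0  33  22  56 105  17   0 346 211   0   0 250 362]
0.74 [  0   0 170 250   0   0  31  57  13  13   0   0   0 292   0 212 254 176]
0.2 0.5
cols y [-0.3  -0.26 -0.22 -0.18 -0.14 -0.1  -0.06 -0.02  0.02  0.06  0.1   0.14
  0.18  0.22  0.26  0.3   0.34  0.38]
0.3 [0 0 0 0 
[... 209 characters left out ...]
 0 0 0 0 0 0 0 0 0 0 0 0 0 0 0 0]
0.54 [0 0 0 0 0 0 0 0 0 0 0 0 0 0 0 0 0 0]
0.58 [0 0 0 0 0 0 0 0 0 0 0 0 0 0 0 0 0 0]
0.62 [  0   0   0   0   0   0   0   0   0  87  75 115  75   0   0   0   0   0]
0.66 [   0    0    0    0    0    0    0    0   19  439 1025 1240  971   64
    0    0  215    3]
0.7 [   0    0    0    0    0    0    0    0  301  496  765  592  968  411
    4    0 1076  881]
0.74 [   0    0    0    0    0    0    0   86  527  625  331  240  369  546
  108  420  425 1058]
purple [[ 0.595 -0.207  0.045]]
orange [[ 0.488 -0.188  0.045]]
green [[ 0.403 -0.099  0.045]]
mug [[0.56  0.423 0.088]]
candle [[0.722 0.004 0.1  ]]
dish [[0.382 0.246 0.02 ]]
soap_a [[ 0.672 -0.083  0.026]]
```

Run:
```python
from h import *
p=state()[1]
a=np.array([.485,.114,.18])
goto([p+(a-p)*f for f in (.45,.6)]+[a],[100,91.7,91.7])
```

```text
0.039 0.447 -0.525 0.132 -0.002 -0.000; 0.052 0.596 -0.700 0.270 -0.002 -0.000; 0.086 0.993 -1.167 0.270 -0.002 -0.000
```

>>> carry_out:
  commands: "0.005 0.05 -0.06 0 0 0; 0.01 0.12 -0.14 0.03 0 0; 0.02 0.2 -0.235 0.07 0 0; 0.03 0.28 -0.33 0.13 0 0; 0.04 0.36 -0.42 0.2 0 0; 0.045 0.43 -0.505 0.27 0 0; 0.05 0.49 -0.575 0.27 0 0; 0.05 0.52 -0.61 0.27 0 0"
  jaw: -1

```text
clock: 1.1
position: [0.3457, -0.2215, 0.1972]
ee_rot: [0.507, 0.492, 0.509, -0.492]
wrist_force: [0.5, 0.3, -0.2]
grip_width: 0.0869
```

Run:
```python
from h import *
show()
goto([[.485,.114,.15]],[91.7])
```

```text
t 1.1 pos [ 0.3457 -0.2215  0.1972] xax [-0.001  0.002 -1.   ] jaw [ 0.032 -0.999 -0.002] j [-0.84  0.28  1.97  0.    0.89  0.69] F [ 0.5  0.3 -0.2] w 0.0869
0.095 0.300 -0.662 0.002 -0.002 0.001
```

>>> carry_out:
  commands: "0.01 0.035 -0.08 0 0 0; 0.02 0.08 -0.18 0 0 0; 0.04 0.13 -0.28 0 0 0; 0.05 0.175 -0.38 0 0 0; 0.065 0.22 -0.48 0 0 0; 0.08 0.26 -0.57 0 0 0; 0.09 0.285 -0.625 0 0 0; 0.09 0.295 -0.645 0 0 0"

```text
clock: 2.1
position: [0.4835, 0.1038, 0.152]
ee_rot: [0.508, 0.491, 0.508, -0.492]
wrist_force: [-0.4, 0.4, -0.3]
grip_width: 0.0869
```

Run:
```python
from h import *
p,d=optics.capture("top"); 
cv2.imwrite("pics/t2.png",cv2.resize(p[150:290,240:440],None,fx=4,fy=4,interpolation=cv2.INTER_CUBIC))
p,d=optics.capture("scene"); cv2.imwrite("pics/s2.png",cv2.resize(p[150:300,240:440],None,fx=4,fy=4,interpolation=cv2.INTER_CUBIC))
show()
goto([[.485,.114,.04]],[91.7])
```

```text
t 2.2 pos [0.4837 0.1028 0.1524] xax [-0. -0. -1.] jaw [ 0.032 -0.999  0.   ] j [-0.02  0.46  1.83 -0.    0.86  1.52] F [ 0.4 -0.6 -1.3] w 0.0873
0.225 0.003 -0.022 0.002 0.000 0.000
```

View pics/s2.png

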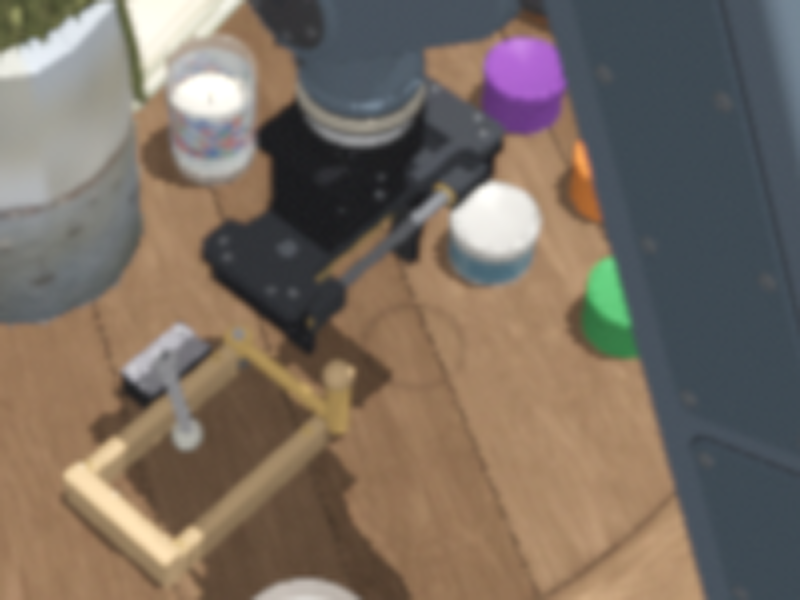

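The scene crop shows the gripper, 190 mm wide along the jaw axis, above and clear of the gate post at crop pixel (340,390). I'll lower it around the post and then pinch.

>>> carry_out:
  commands: "0 0.002 -0.01 0 0 0; 0.01 0.003 -0.022 0 0 0; 0.05 0.003 -0.022 0 0 0; 0.1 0.003 -0.022 0 0 0; 0.15 0.003 -0.022 0 0 0; 0.2 0.003 -0.022 0 0 0; 0.222 0.003 -0.022 0 0 0; 0.222 0.003 -0.022 0 0 0"

```text
clock: 3.2
position: [0.4844, 0.1131, 0.0411]
ee_rot: [0.507, 0.492, 0.508, -0.493]
wrist_force: [0.1, -0.2, 0.3]
grip_width: 0.087
```

>>> carry_out:
  commands: "0 0 0 0 0 0; 0 0 0 0 0 0; 0 0 0 0 0 0; 0 0 0 0 0 0; 0 0 0 0 0 0; 0 0 0 0 0 0; 0 0 0 0 0 0; 0 0 0 0 0 0"
  jaw: 1

```text
clock: 4.2
position: [0.4848, 0.1127, 0.0415]
ee_rot: [0.508, 0.492, 0.508, -0.492]
wrist_force: [0.4, -2.4, 0.4]
grip_width: 0.0166
```

Run:
```python
from h import *
show()
L=(.5284,.2304,np.radians(91.7))
p=state()[1]
piv=lane(*L,[-.115,-.047,p[2]])[0]
v=p-piv; print("r",np.hypot(*v[:2]),"az",np.degrees(np.arctan2(v[1],v[0]))-91.7-90)
off=np.zeros(3)
T=[]
for a in np.linspace(0,90,9)[1:]:
    T.append(lane(*L,[-.115-.094*np.sin(np.radians(a)),-.047+.094*np.cos(np.radians(a)),p[2]])[0])
T.append(lane(*L,[-.212,-.048,p[2]])[0])
goto(T,[91.7]*9)
```

```text
t 4.2 pos [0.4848 0.1127 0.0415] xax [-0.    -0.001 -1.   ] jaw [ 0.031 -1.     0.001] j [ 0.    0.67  1.89 -0.    0.59  1.55] F [ 0.4 -2.4  0.4] w 0.0166
r 0.09409131109815969 az -359.1822912698371
0.000 0.004 0.034 0.002 0.001 0.000; 0.000 0.014 0.069 0.002 0.001 0.000; 0.000 0.032 0.102 0.002 0.001 0.000; 0.000 0.055 0.130 0.002 0.001 0.000; 0.000 0.083 0.154 0.002 0.001 0.000; 0.000 0.116 0.171 0.002 0.001 0.000; 0.000 0.151 0.182 0.002 0.001 0.000; 0.000 0.188 0.186 0.002 0.001 0.000; 0.000 0.190 0.192 0.002 0.001 0.000
```

>>> carry_out:
  commands: "0 0.001 0.017 0 0 0; 0 0.004 0.034 0 0 0; 0 0.008 0.052 0 0 0; 0 0.014 0.069 0 0 0; 0 0.022 0.086 0 0 0; 0 0.032 0.102 0 0 0; 0 0.043 0.117 0 0 0; 0 0.055 0.13 0 0 0"

```text
clock: 5.2
position: [0.5129, 0.0489, 0.0417]
ee_rot: [0.507, 0.492, 0.508, -0.493]
wrist_force: [-3.0, 3.2, 5.3]
grip_width: 0.0164
```

```bash
cat > arc.py <<'E'
from h import *
import sys
show()
L=(.5284,.2304,np.radians(91.7))
p=state()[1]
piv=lane(*L,[-.115,-.047,p[2]])[0]
v=p-piv; a0=(np.degrees(np.arctan2(v[1],v[0]))-91.7-90)%360; print("r",np.hypot(*v[:2]),"gate deg",a0)
a1=float(sys.argv[1])
goto([lane(*L,[-.115-.094*np.sin(np.radians(a)),-.047+.094*np.cos(np.radians(a)),.041])[0] for a in np.linspace(a0,a1,9)[1:]],[91.7]*8)
E
python3 arc.py 92
```

```text
t 5.2 pos [0.5129 0.0489 0.0417] xax [-0.003  0.    -1.   ] jaw [ 0.031 -1.    -0.   ] j [-0.12  0.68  1.84 -0.    0.62  1.42] F [-3.   3.2  5.3] w 0.0164
r 0.09462493254243069 gate deg 44.20475359043883
0.001 0.015 0.012 0.001 -0.000 0.003; 0.001 0.031 0.024 0.001 -0.000 0.003; 0.001 0.048 0.034 0.001 -0.000 0.003; 0.001 0.066 0.043 0.001 -0.000 0.003; 0.001 0.084 0.049 0.001 -0.000 0.003; 0.001 0.103 0.053 0.001 -0.000 0.003; 0.001 0.123 0.056 0.001 -0.000 0.003; 0.001 0.142 0.056 0.001 -0.000 0.003
```

>>> carry_out:
  commands: "0 0.015 0.012 0 0 0; 0 0.031 0.024 0 0 0; 0 0.048 0.034 0 0 0; 0 0.066 0.043 0 0 0; 0 0.085 0.049 0 0 0; 0 0.105 0.053 0 0 0; 0 0.125 0.056 0 0 0; 0 0.142 0.056 0 0 0"

```text
clock: 6.2
position: [0.5858, 0.0215, 0.0418]
ee_rot: [0.508, 0.491, 0.508, -0.493]
wrist_force: [-4.3, -4.1, 4.9]
grip_width: 0.0165
```

```bash
python3 arc.py 93
```

```text
t 6.2 pos [0.5858 0.0215 0.0418] xax [-0.002 -0.002 -1.   ] jaw [ 0.031 -1.     0.002] j [-0.15  0.73  1.66 -0.    0.75  1.39] F [-4.3 -4.1  4.9] w 0.0165
r 0.09555778417609762 gate deg 92.53065521312021
0.002 0.000 -0.003 0.001 0.002 0.002; 0.002 0.000 -0.003 0.001 0.002 0.002; 0.002 0.000 -0.003 0.001 0.002 0.002; 0.002 0.001 -0.003 0.001 0.002 0.002; 0.002 0.001 -0.003 0.001 0.002 0.002; 0.002 0.001 -0.003 0.001 0.002 0.002; 0.002 0.001 -0.003 0.001 0.002 0.002; 0.002 0.001 -0.003 0.001 0.002 0.002
```

>>> carry_out:
  commands: "0 0 0 0 0 0; 0 0 0 0 0 0; 0 0 0 0 0 0; 0 0 0 0 0 0; -0.03 0 0 0 0 0; -0.1 0 0 0 0 0; -0.18 0 0 0 0 0; -0.24 0 0 0 0 0"
  jaw: -1

```text
clock: 7.2
position: [0.5867, 0.0234, 0.1644]
ee_rot: [0.508, 0.493, 0.507, -0.492]
wrist_force: [1.0, 0.2, -1.0]
grip_width: 0.0849
```

Run:
```python
from h import *
show()
goto([[.514,-.077,.16]],[91.7])
```

```text
t 7.2 pos [0.5867 0.0234 0.1644] xax [ 0.003 -0.    -1.   ] jaw [ 0.03 -1.    0.  ] j [-0.15  0.55  1.59  0.    1.    1.39] F [ 1.   0.2 -1. ] w 0.0849
0.008 -0.151 0.196 0.000 0.000 -0.003
```

>>> carry_out:
  commands: "0 -0.01 0.015 0 0 0; 0 -0.035 0.045 0 0 0; 0 -0.065 0.085 0 0 0; 0 -0.095 0.125 0 0 0; 0 -0.125 0.16 0 0 0; 0.004 -0.145 0.185 0 0 0; 0.008 -0.151 0.196 0 0 0; 0.008 -0.151 0.196 0 0 0"

```text
clock: 8.2
position: [0.5132, -0.0771, 0.157]
ee_rot: [0.507, 0.493, 0.508, -0.493]
wrist_force: [0.1, -0.2, -0.3]
grip_width: 0.087
```

Run:
```python
from h import *
for n,(u0,v0,w,h) in {"top":(345,208,35,35),"scene":(345,188,40,40)}.items():
    im=cv2.imread(n+"0.png"); c=im[v0:v0+h,u0:u0+w].astype(int)
    m=((c.min(2)>140)&(c.max(2)-c.min(2)<45)).astype(np.uint8)
    k,l,st,ce=cv2.connectedComponentsWithStats(m); i=1+np.argmax(st[1:,4]); 
    cn=cv2.findContours((l==i).astype(np.uint8),cv2.RETR_EXTERNAL,cv2.CHAIN_APPROX_NONE)[0][0]
    print(n,st[i],ce[i]+[u0,v0],unproj(n,ce[i]+[u0,v0],.045 if n=="top" else .042), "ell",cv2.fitEllipse(cn), "R px", 0.064*421/1.37)
for n in("top","scene"):
    p,d=optics.capture(n); np.save(n+"3_d.npy",d); cv2.imwrite(n+"3.png",p)
    v0=185 if n=="top" else 160
    cv2.imwrite(f"pics/{n}3.png",cv2.resize(p[v0:v0+110,240:400],None,fx=4,fy=4,interpolation=cv2.INTER_CUBIC))
show()
```

```text
top [  6   7  21  21 335] [361.04179104 224.95223881] [[ 0.51554978 -0.07884025  0.045     ]] ell ((16.042152404785156, 16.946136474609375), (19.673274993896484, 19.92339324951172), 57.93382263183594) R px 19.66715328467153
scene [  8   7  22  20 347] [363.47838617 204.44380403] [[ 0.51500068 -0.07936469  0.042     ]] ell ((18.478708267211914, 16.45022964477539), (18.52386474609375, 21.89190673828125), 104.31912231445312) R px 19.66715328467153
t 8.3 pos [ 0.5138 -0.0766  0.1574] xax [ 0.  0. -1.] jaw [ 0.03 -1.   -0.  ] j [-0.36  0.48  1.76  0.    0.9   1.18] F [ 0.1 -0.4  0.4] w 0.087
```

View pics/top3.png

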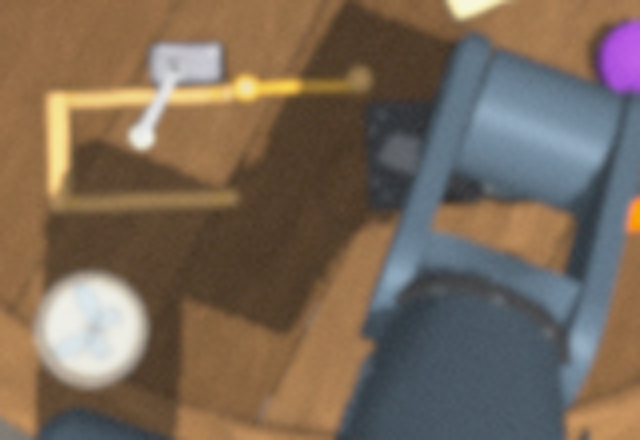

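View pics/scene3.png

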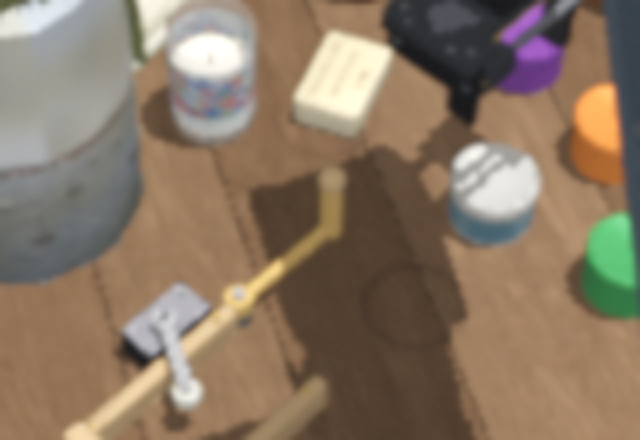

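The top crop shows the gate open in line with the -y rail, ball at crop pixel (359,78). In the scene crop the tin has a white rim over a blue body at (495,190), and the other same-shaped ones are plain purple, orange and green. So this is the tin meant. Next I measure the gate angle and descend.

Run:
```python
from h import *
L=(.5284,.2304,np.radians(91.7))
piv=lane(*L,[-.115,-.047,.02])[0]
for n,uv in (("top",[359.5/4-.5+240+.0,78.5/4-.5+185]),("scene",[332.5/4-.5+240,181.5/4-.5+160])):
    b=unproj(n,uv,.074)[0]; v=b-piv
    print(n,b,np.hypot(*v[:2]),(np.degrees(np.arctan2(v[1],v[0]))-91.7-90)%360)
show()
goto([[.5148,-.079,.018]],[91.7])
```

```text
top [0.58170695 0.02308908 0.074     ] 0.09380118243078442 90.08145093428084
scene [0.57932239 0.02436784 0.074     ] 0.09247861600342151 88.62926937325926
t 8.3 pos [ 0.5138 -0.0766  0.1574] xax [ 0.  0. -1.] jaw [ 0.03 -1.   -0.  ] j [-0.36  0.48  1.76  0.    0.9   1.18] F [ 0.1 -0.4  0.4] w 0.087
0.279 0.002 0.005 0.001 -0.000 -0.000
```

>>> carry_out:
  commands: "0.03 0.001 0.003 0 0 0; 0.08 0.002 0.005 0 0 0; 0.13 0.002 0.005 0 0 0; 0.18 0.002 0.005 0 0 0; 0.22 0.002 0.005 0 0 0; 0.26 0.002 0.005 0 0 0; 0.278 0.002 0.005 0 0 0; 0.278 0.002 0.005 0 0 0"

```text
clock: 9.3
position: [0.5142, -0.0789, 0.0177]
ee_rot: [0.507, 0.492, 0.508, -0.493]
wrist_force: [-0.4, 0.0, 0.3]
grip_width: 0.0868
```

>>> carry_out:
  commands: "0 0 0 0 0 0; 0 0 0 0 0 0; 0 0 0 0 0 0; 0 0 0 0 0 0; 0 0 0 0 0 0; 0 0 0 0 0 0; 0 0 0 0 0 0; 0 0 0 0 0 0"
  jaw: 1

```text
clock: 10.3
position: [0.515, -0.0795, 0.0191]
ee_rot: [0.508, 0.493, 0.507, -0.492]
wrist_force: [-0.3, 0.4, 6.3]
grip_width: 0.0625
```

Run:
```python
from h import *
show()
L=(.5284,.2304,np.radians(91.7))
p=state()[1]
g=lane(*L,[-.112,.002,.10])[0]; print(g)
goto([[p[0],p[1],.11],[g[0],g[1],.11],[g[0],g[1],p[2]]],[91.7]*3)
```

```text
t 10.3 pos [ 0.515  -0.0795  0.0191] xax [ 0.001 -0.    -1.   ] jaw [ 0.03 -1.    0.  ] j [-0.37  0.72  1.84 -0.    0.58  1.17] F [-0.3  0.4  6.3] w 0.0625
[0.5297235  0.11838996 0.1       ]
-0.182 0.000 0.000 0.000 0.000 -0.001; -0.182 0.042 -0.395 0.000 0.000 -0.001; -0.000 0.041 -0.395 0.000 0.000 -0.001
```

>>> carry_out:
  commands: "-0.02 0 0 0 0 0; -0.06 0 0 0 0 0; -0.11 0 0 0 0 0; -0.15 0.002 -0.02 0 0 0; -0.18 0.01 -0.08 0 0 0; -0.18 0.018 -0.15 0 0 0; -0.18 0.025 -0.22 0 0 0; -0.18 0.03 -0.27 0 0 0"

```text
clock: 11.3
position: [0.5249, 0.0576, 0.1087]
ee_rot: [0.507, 0.492, 0.508, -0.492]
wrist_force: [0.7, -0.3, -0.7]
grip_width: 0.0622
```

Run:
```python
from h import *
show()
L=(.5284,.2304,np.radians(91.7))
p=state()[1]
g=lane(*L,[-.112,.002,.10])[0]; print(g)
goto([[g[0],g[1],.11],[g[0],g[1],.02]],[91.7]*3)
```

```text
t 11.3 pos [0.5249 0.0576 0.1087] xax [-0.001  0.    -1.   ] jaw [ 0.031 -1.    -0.   ] j [-0.1   0.57  1.78  0.    0.8   1.44] F [ 0.7 -0.3 -0.7] w 0.0622
[0.5297235  0.11838996 0.1       ]
-0.003 0.013 -0.121 0.001 -0.000 0.001; 0.177 0.014 -0.121 0.001 -0.000 0.001
```

>>> carry_out:
  commands: "0 0.001 -0.02 0 0 0; 0 0.004 -0.05 0 0 0; 0 0.008 -0.08 0 0 0; 0 0.012 -0.105 0 0 0; 0 0.013 -0.121 0 0 0; 0 0.013 -0.121 0 0 0; 0 0.013 -0.121 0 0 0; 0 0.013 -0.121 0 0 0"

```text
clock: 12.3
position: [0.5302, 0.1164, 0.1085]
ee_rot: [0.507, 0.493, 0.507, -0.493]
wrist_force: [-0.1, 0.9, -0.2]
grip_width: 0.0623
```

Run:
```python
from h import *
n="scene"; p,d=optics.capture(n); cv2.imwrite(f"pics/{n}4.png",cv2.resize(p[160:270,240:400],None,fx=4,fy=4,interpolation=cv2.INTER_CUBIC))
show()
L=(.5284,.2304,np.radians(91.7))
g=lane(*L,[-.112,.002,.10])[0]; print(g)
goto([[g[0],g[1],.11],[g[0],g[1],.021]],[91.7]*3)
```

```text
t 12.35 pos [0.5302 0.1164 0.1086] xax [-0. -0. -1.] jaw [ 0.029 -1.     0.   ] j [ 0.01  0.58  1.74 -0.    0.82  1.55] F [-0.2  0.1 -1.4] w 0.0624
[0.5297235  0.11838996 0.1       ]
-0.003 -0.001 -0.004 -0.000 0.000 0.000; 0.175 -0.001 -0.004 -0.000 0.000 0.000
```

View pics/scene4.png

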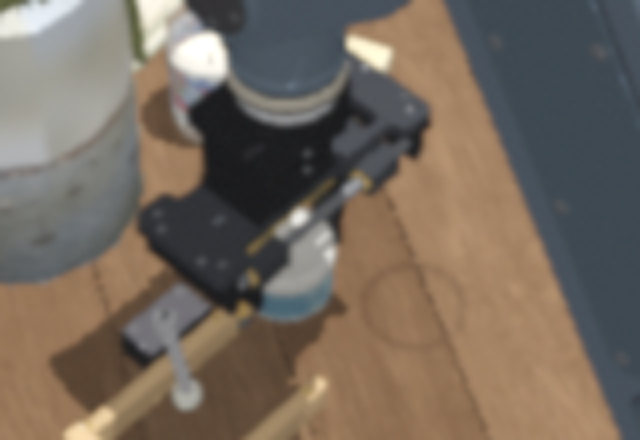

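The scene crop shows the tin upright in the jaws above the lane mouth, clear of the roller at (186,395). Now I lower it.

>>> carry_out:
  commands: "0.01 -0.002 -0.003 0 0 0; 0.04 -0.003 -0.004 0 0 0; 0.07 -0.003 -0.004 0 0 0; 0.1 -0.003 -0.004 0 0 0; 0.13 -0.003 -0.004 0 0 0; 0.155 -0.003 -0.004 0 0 0; 0.17 -0.003 -0.004 0 0 0; 0.177 -0.003 -0.004 0 0 0"

```text
clock: 13.35
position: [0.5286, 0.1187, 0.0195]
ee_rot: [0.507, 0.492, 0.508, -0.493]
wrist_force: [0.4, -0.6, -0.2]
grip_width: 0.0623
```

Run:
```python
from h import *
show()
```

```text
t 13.35 pos [0.5286 0.1187 0.0195] xax [-0.  0. -1.] jaw [ 0.03 -1.   -0.  ] j [0.01 0.74 1.78 0.   0.62 1.56] F [ 0.4 -0.6 -0.2] w 0.0623
```

>>> carry_out:
  commands: "0 0 0 0 0 0; 0 0 0 0 0 0; 0 0 0 0 0 0; 0 0 0 0 0 0; -0.03 0 0 0 0 0; -0.08 0 0 0 0 0; -0.14 0 0 0 0 0; -0.19 0 0 0 0 0"
  jaw: -0.8

```text
clock: 14.35
position: [0.529, 0.1187, 0.1172]
ee_rot: [0.508, 0.493, 0.507, -0.492]
wrist_force: [0.5, -0.1, 0.1]
grip_width: 0.0785
```

Run:
```python
from h import *
show()
L=(.5284,.2304,np.radians(91.7))
for lx in (-.190,): goto([lane(*L,[lx,.003,.115])[0],lane(*L,[lx,.003,.025])[0]],[181.7]*2)
goto([lane(*L,[-.19,.003,.115])[0],lane(*L,[-.19,.003,.025])[0]],[91.7]*2)
```

```text
t 14.35 pos [0.529  0.1187 0.1172] xax [ 0.002  0.    -1.   ] jaw [ 0.03 -1.    0.  ] j [0.01 0.57 1.74 0.   0.83 1.56] F [ 0.5 -0.1  0.1] w 0.0785
0.004 -0.001 0.157 -1.500 0.001 -0.001; 0.184 -0.001 0.157 -1.500 0.001 -0.001
0.004 -0.001 0.157 0.000 0.000 -0.002; 0.184 -0.001 0.157 0.000 0.000 -0.002
```

>>> carry_out:
  commands: "0 0 0.02 0 0 0; 0 0 0.06 0 0 0; 0 0 0.11 0 0 0; 0 0 0.15 0 0 0; 0 0 0.158 0 0 0; 0 0 0.158 0 0 0; 0 0 0.158 0 0 0; 0 0 0.158 0 0 0"
  jaw: 1

```text
clock: 15.35
position: [0.5309, 0.0404, 0.115]
ee_rot: [0.508, 0.492, 0.508, -0.492]
wrist_force: [0.4, -0.4, -0.4]
grip_width: 0.0062
```

Run:
```python
from h import *
n="scene"; p,d=optics.capture(n); cv2.imwrite(f"pics/{n}5.png",cv2.resize(p[160:270,240:400],None,fx=4,fy=4,interpolation=cv2.INTER_CUBIC))
n="top"; p,d=optics.capture(n); cv2.imwrite(f"pics/{n}5.png",cv2.resize(p[180:290,240:400],None,fx=4,fy=4,interpolation=cv2.INTER_CUBIC))
show()
L=(.5284,.2304,np.radians(91.7))
goto([lane(*L,[-.19,.003,.115])[0],lane(*L,[-.19,.003,.02])[0]],[91.7]*2)
```

```text
t 15.45 pos [0.531  0.0403 0.1151] xax [ 0.  0. -1.] jaw [ 0.031 -1.    -0.   ] j [-0.13  0.56  1.76  0.    0.82  1.41] F [-0.4 -0.4 -0.2] w 0.0027
0.000 0.000 -0.000 0.001 -0.000 -0.000; 0.190 0.000 -0.000 0.001 -0.000 -0.000
```

View pics/scene5.png

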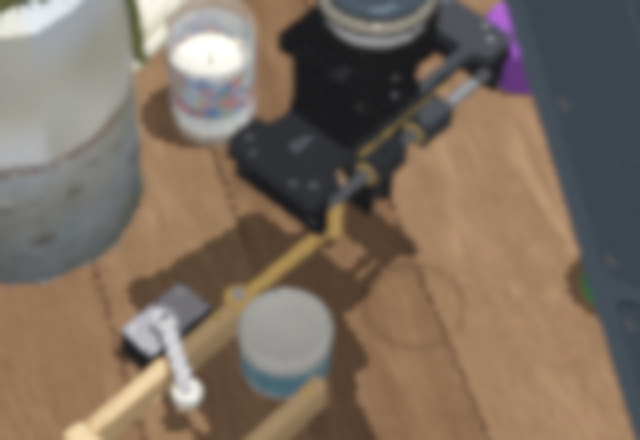

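View pics/top5.png

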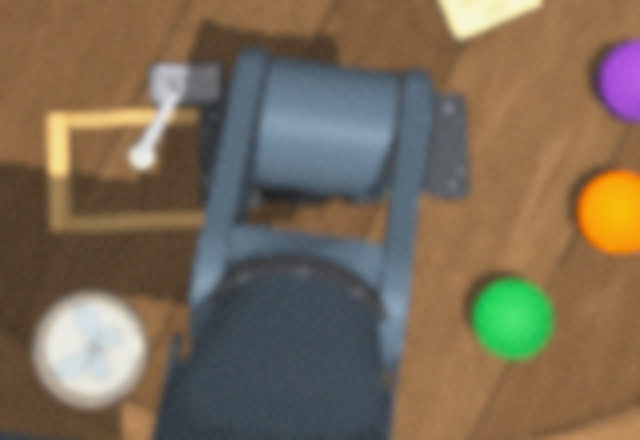

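The scene crop shows the tin upright at (286,335), seated between the rail mouths. The fingers are behind it. I lower them, then push.

>>> carry_out:
  commands: "0.02 0 0 0 0 0; 0.06 0 0 0 0 0; 0.1 0 0 0 0 0; 0.14 0 0 0 0 0; 0.175 0 0 0 0 0; 0.186 0 0 0 0 0; 0.186 0 0 -0.0 0 0; 0.186 0 0 0 0 0"

```text
clock: 16.45
position: [0.5315, 0.0397, 0.0225]
ee_rot: [0.508, 0.493, 0.507, -0.492]
wrist_force: [-0.6, -0.3, 0.3]
grip_width: 0.0002
```

Run:
```python
from h import *
show()
L=(.5284,.2304,np.radians(91.7))
goto([lane(*L,[x,.004,.022])[0] for x in(-.15,-.11,-.08,-.056,-.045)],[91.7]*5)
```

```text
t 16.45 pos [0.5315 0.0397 0.0225] xax [ 0.001 -0.    -1.   ] jaw [ 0.03 -1.    0.  ] j [-0.14  0.72  1.81  0.    0.61  1.41] F [-0.6 -0.3  0.3] w 0.0002
0.001 -0.003 -0.081 0.000 0.000 -0.001; 0.001 -0.003 -0.161 0.000 0.000 -0.001; 0.001 -0.003 -0.221 0.000 0.000 -0.001; 0.001 -0.003 -0.269 0.000 0.000 -0.001; 0.001 -0.003 -0.291 0.000 0.000 -0.001
```

>>> carry_out:
  commands: "0 -0.001 -0.025 0 0 0; 0 -0.002 -0.05 0 0 0; 0 -0.003 -0.07 0 0 0; 0 -0.003 -0.09 0 0 0; 0 -0.003 -0.11 0 0 0; 0 -0.003 -0.13 0 0 0; 0 -0.003 -0.145 0 0 0; 0 -0.003 -0.16 0 0 0"

```text
clock: 17.45
position: [0.5272, 0.1201, 0.0221]
ee_rot: [0.507, 0.492, 0.507, -0.492]
wrist_force: [-0.2, -1.2, 1.2]
grip_width: 0.0009
```

Run:
```python
from h import *
n="scene"; p,d=optics.capture(n); cv2.imwrite(f"pics/{n}6.png",cv2.resize(p[180:290,240:400],None,fx=4,fy=4,interpolation=cv2.INTER_CUBIC))
show()
L=(.5284,.2304,np.radians(91.7))
goto([lane(*L,[x,.004,.022])[0] for x in(-.15,-.11,-.08,-.056,-.047,-.043)],[91.7]*6)
```

```text
t 17.5 pos [0.5271 0.1208 0.0221] xax [ 0.  0. -1.] jaw [ 0.03 -1.   -0.  ] j [0.02 0.73 1.79 0.   0.62 1.56] F [0.4 0.1 0.8] w 0.0007
0.000 0.001 0.081 0.001 -0.000 -0.000; 0.000 0.001 0.001 0.001 -0.000 -0.000; 0.000 0.001 -0.059 0.001 -0.000 -0.000; 0.000 0.001 -0.107 0.001 -0.000 -0.000; 0.000 0.001 -0.125 0.001 -0.000 -0.000; 0.000 0.001 -0.133 0.001 -0.000 -0.000
```

View pics/scene6.png

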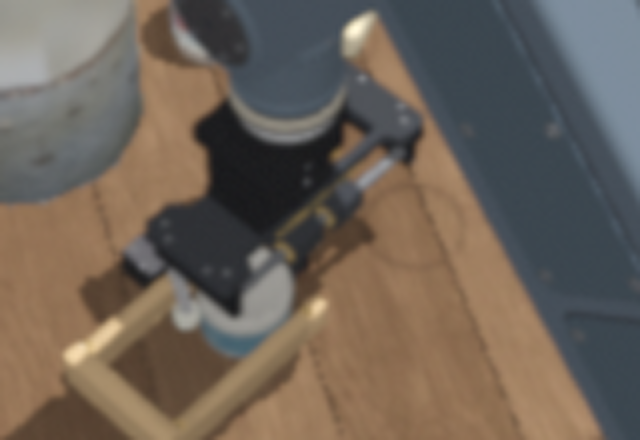

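The scene crop shows the tin upright inside the lane at (245,310) and just reaching the roller at (188,315). I continue the push.

>>> carry_out:
  commands: "0 0.001 -0.012 0 0 0; 0 0.001 -0.026 0 0 0; 0 0.001 -0.04 0 0 0; 0 0.001 -0.054 0 0 0; 0 0.001 -0.068 0 0 0; 0 0.001 -0.08 0 0 0; 0 0.001 -0.09 0 0 0; 0 0.001 -0.1 0 0 0"

```text
clock: 18.5
position: [0.5264, 0.1699, 0.0221]
ee_rot: [0.508, 0.493, 0.507, -0.492]
wrist_force: [0.4, -1.9, 0.3]
grip_width: 0.001
```

Run:
```python
from h import *
n="scene"; p,d=optics.capture(n); cv2.imwrite(f"pics/{n}7.png",cv2.resize(p[180:290,240:400],None,fx=4,fy=4,interpolation=cv2.INTER_CUBIC))
show()
L=(.5284,.2304,np.radians(91.7))
goto([lane(*L,[x,.004,.022])[0] for x in(-.056,-.047,-.043)],[91.7]*6)
```

```text
t 18.55 pos [0.5263 0.1705 0.0221] xax [ 0.001  0.    -1.   ] jaw [ 0.03 -1.   -0.  ] j [0.11 0.74 1.75 0.   0.65 1.65] F [ 1.  -0.9  0.8] w 0.0007
0.000 -0.000 -0.008 0.001 -0.000 -0.001; 0.000 -0.000 -0.026 0.001 -0.000 -0.001; 0.000 -0.000 -0.034 0.001 -0.000 -0.001
```

View pics/scene7.png

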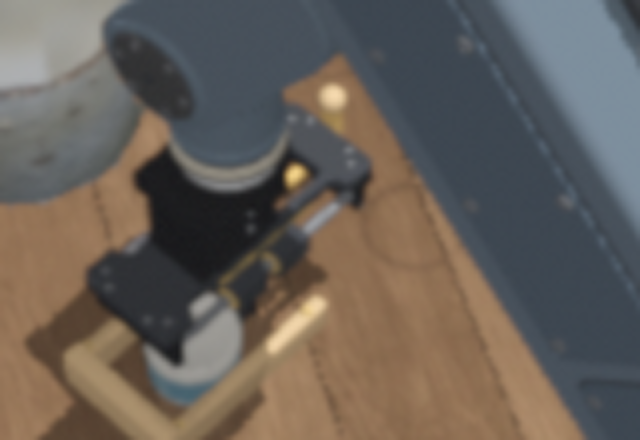

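The tin is upright at (195,350) and nearly at the end block. The last ~13 mm go slowly, watching the force.

>>> carry_out:
  commands: "0 0 -0.004 0 0 0; 0 0 -0.008 0 0 0; 0 0 -0.012 0 0 0; 0 0 -0.016 0 0 0; 0 0 -0.02 0 0 0; 0 0 -0.023 0 0 0; 0 0 -0.025 0 0 0; 0 0 -0.026 0 0 0"

```text
clock: 19.55
position: [0.5257, 0.1827, 0.022]
ee_rot: [0.507, 0.492, 0.507, -0.492]
wrist_force: [0.7, -2.1, 0.7]
grip_width: 0.0005
```

>>> carry_out:
  commands: "0 0 -0.001 0 0 0; 0 0 -0.002 0 0 0; 0 0 -0.003 0 0 0; 0 0 -0.004 0 0 0; 0 0 -0.004 0 0 0; 0 0 -0.004 0 0 0; 0 0 -0.004 0 0 0; 0 0 -0.004 0 0 0"

```text
clock: 20.55
position: [0.5256, 0.1847, 0.022]
ee_rot: [0.507, 0.492, 0.507, -0.492]
wrist_force: [1.3, -1.4, 0.6]
grip_width: 0.0005
```

Run:
```python
from h import *
n="scene"; p,d=optics.capture(n); cv2.imwrite(f"pics/{n}8.png",cv2.resize(p[190:290,240:360],None,fx=5,fy=5,interpolation=cv2.INTER_CUBIC))
show()
L=(.5284,.2304,np.radians(91.7))
c,s=np.cos(L[2]),np.sin(L[2]); d=state()[1][:2]-L[:2]; print("lane",d@[c,s],d@[-s,c])
```

```text
t 20.6 pos [0.5256 0.1847 0.022 ] xax [-0.  0. -1.] jaw [ 0.03 -1.   -0.  ] j [0.14 0.74 1.74 0.   0.66 1.68] F [ 2.  -1.  -0.8] w 0.0005
lane -0.04561026604552748 0.004178323843472893
```

View pics/scene8.png

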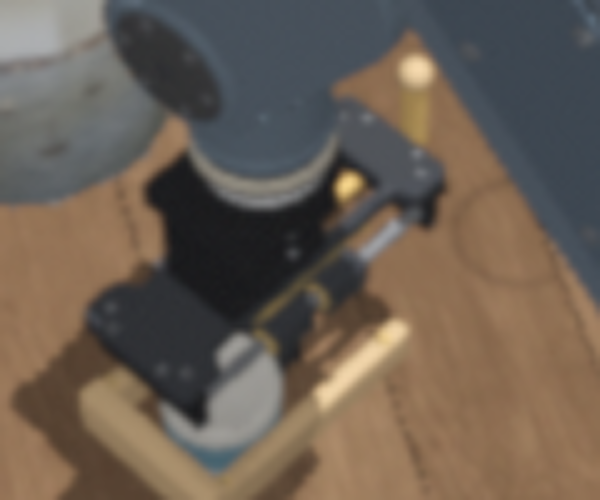

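No stop force yet, so I keep going in small steps.

>>> carry_out:
  commands: "0 0 -0.001 0 0 0; 0 0 -0.002 0 0 0; 0 0 -0.003 0 0 0; 0 0 -0.004 0 0 0; 0 0 -0.005 0 0 0; 0 0 -0.006 0 0 0; 0 0 -0.006 0 0 0; 0 0 -0.006 0 0 0"

```text
clock: 21.6
position: [0.5256, 0.1877, 0.0221]
ee_rot: [0.507, 0.492, 0.507, -0.492]
wrist_force: [0.8, -1.0, 0.1]
grip_width: 0.0007
```

>>> carry_out:
  commands: "0 0 -0.001 0 0 0; 0 0 -0.002 0 0 0; 0 0 -0.003 0 0 0; 0 0 -0.004 0 0 0; 0 0 -0.005 0 0 0; 0 0 -0.006 0 0 0; 0 0 -0.006 0 0 0; 0 0 -0.006 0 0 0"

```text
clock: 22.6
position: [0.5256, 0.1895, 0.0221]
ee_rot: [0.508, 0.492, 0.507, -0.493]
wrist_force: [1.2, -7.4, 0.3]
grip_width: 0.0006
```

Run:
```python
from h import *
n="scene"; p,d=optics.capture(n); cv2.imwrite(f"pics/{n}9.png",cv2.resize(p[190:290,240:360],None,fx=5,fy=5,interpolation=cv2.INTER_CUBIC))
show()
L=(.5284,.2304,np.radians(91.7))
c,s=np.cos(L[2]),np.sin(L[2]); d=state()[1][:2]-L[:2]; print("lane",d@[c,s],d@[-s,c])
```

```text
t 22.65 pos [0.5256 0.1895 0.0221] xax [-0.    -0.002 -1.   ] jaw [ 0.031 -1.     0.002] j [ 0.15  0.74  1.74 -0.    0.66  1.69] F [ 0.4 -6.7  1.2] w 0.0004
lane -0.040764953939747474 0.004035265227345194
```

View pics/scene9.png

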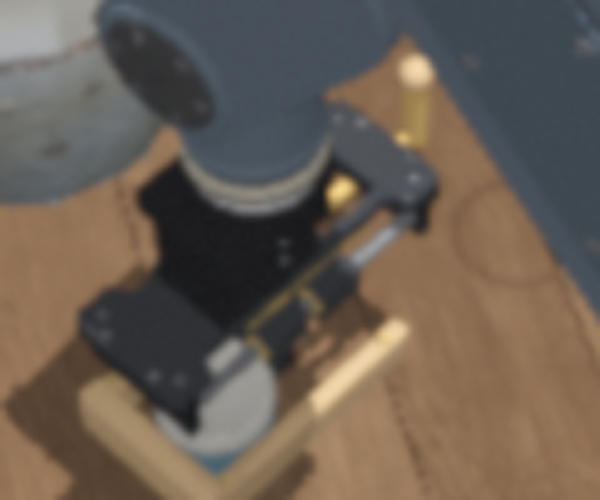

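The force jumped to 7 N at TCP y = 0.1895, so the end stop is reached. I back off and lift.

>>> carry_out:
  commands: "0 0 0.004 0 0 0; 0 0 0.015 0 0 0; 0 0 0.04 0 0 0; 0 0 0.08 0 0 0; -0.02 0 0.1 0 0 0; -0.08 0 0.1 0 0 0; -0.16 0 0.1 0 0 0; -0.24 0 0.1 0 0 0"

```text
clock: 23.65
position: [0.5269, 0.1398, 0.1437]
ee_rot: [0.507, 0.493, 0.507, -0.493]
wrist_force: [-0.5, 0.3, 0.4]
grip_width: 0.0005
```

Run:
```python
from h import *
show()
goto([[.581,.023,.155],[.581,.023,.041]],[91.7]*2)
```

```text
t 23.65 pos [0.5269 0.1398 0.1437] xax [-0.  0. -1.] jaw [ 0.029 -1.    -0.   ] j [0.05 0.53 1.71 0.   0.9  1.6 ] F [-0.5  0.3  0.4] w 0.0005
-0.023 0.101 0.237 -0.001 -0.000 0.000; 0.205 0.101 0.237 -0.001 -0.000 0.000
```

>>> carry_out:
  commands: "-0.01 0.005 0.02 0 0 0; -0.02 0.03 0.07 0 0 0; -0.023 0.06 0.13 0 0 0; -0.023 0.08 0.19 0 0 0; -0.023 0.101 0.237 0 0 0; -0.023 0.101 0.237 0 0 0; -0.023 0.101 0.237 0 0 0; -0.023 0.101 0.237 0 0 0"
  jaw: -1

```text
clock: 24.65
position: [0.5801, 0.0246, 0.1532]
ee_rot: [0.507, 0.492, 0.508, -0.492]
wrist_force: [-0.9, -0.2, -0.3]
grip_width: 0.0726
```

Run:
```python
from h import *
L=(.5284,.2304,np.radians(91.7))
c_,s_=np.cos(L[2]),np.sin(L[2])
n="scene"; p,d=optics.capture(n); cv2.imwrite(f"pics/{n}10.png",cv2.resize(p[180:300,240:360],None,fx=5,fy=5,interpolation=cv2.INTER_CUBIC))
n="top"; p,d=optics.capture(n); cv2.imwrite("top10.png",p);cv2.imwrite(f"pics/{n}10.png",cv2.resize(p[180:280,230:330],None,fx=6,fy=6,interpolation=cv2.INTER_CUBIC))
show()
goto([[.581,.023,.155],[.581,.023,.041]],[91.7]*2)
```

```text
t 24.75 pos [0.5805 0.0247 0.1535] xax [-0.001  0.    -1.   ] jaw [ 0.031 -1.    -0.   ] j [-0.15  0.56  1.61  0.    0.97  1.39] F [-0.5 -0.2 -1. ] w 0.08
-0.003 0.001 0.003 0.002 -0.000 0.001; 0.225 0.001 0.003 0.002 -0.000 0.001
```

View pics/scene10.png

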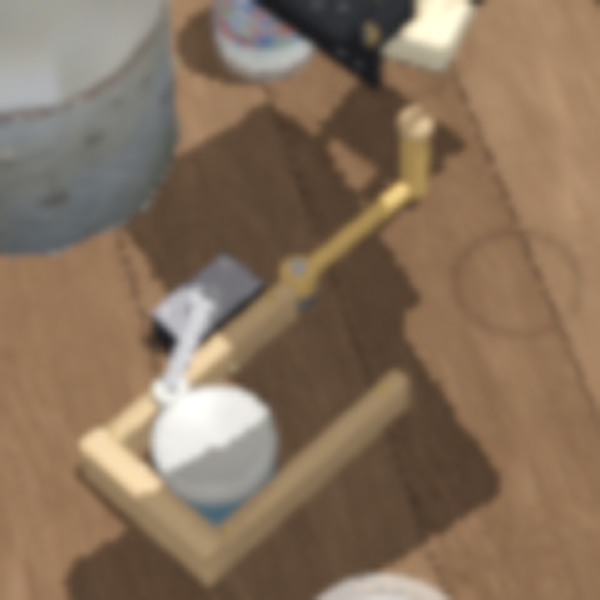

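View pics/top10.png

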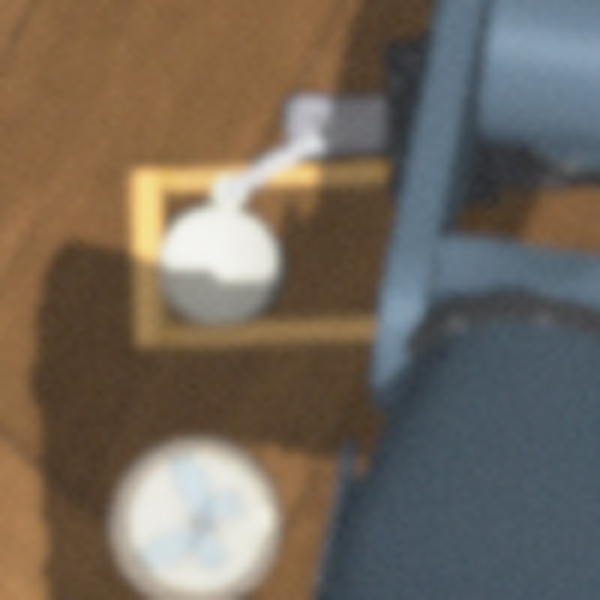

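The tin stands upright against the end block (top crop centre (221,264)). The roller at (231,190) is pushed aside. I check both in lane coordinates.

Run:
```python
from h import *
L=(.5284,.2304,np.radians(91.7)); c,s=np.cos(L[2]),np.sin(L[2])
def tl(P): d=P[:,:2]-L[:2]; return np.c_[d@[c,s],d@[-s,c]].round(4)*1000
T=lambda u,v:[(u+.5)/6-.5+230,(v+.5)/6-.5+180]
S=lambda u,v:[(u+.5)/5-.5+240,(v+.5)/5-.5+180]
print("tin",tl(unproj("top",T(221,264),.045)),tl(unproj("scene",S(215,444),.045)))
r1=tl(unproj("top",T(231,188),.042))[0]; r2=tl(unproj("scene",S(172,388),.042))[0]
r0=tl(unproj("top",[(141.5)/4-.5+240,135.5/4-.5+185],.042))[0]
a=lambda r: np.arctan2(r[1]+62,r[0]+59)
print("roller",r0,r1,r2,"arm",a(r0)-a(r1),a(r0)-a(r2))
```

```text
tin [[-1.9  5.2]] [[2.3 8.7]]
roller [-29.5 -10.9] [ -8.  -36.2] [ -7.3 -34.1] arm 0.5788932840535727 0.5523720290654732
```

>>> carry_out:
  commands: "0.02 0.001 0.003 0 0 0; 0.05 0.001 0.003 0 0 0; 0.09 0.001 0.003 0 0 0; 0.13 0.001 0.003 0 0 0; 0.17 0.001 0.003 0 0 0; 0.205 0.001 0.003 0 0 0; 0.225 0.001 0.003 0 0 0; 0.225 0.001 0.003 0 0 0"

```text
clock: 25.75
position: [0.581, 0.0223, 0.0401]
ee_rot: [0.507, 0.492, 0.508, -0.493]
wrist_force: [1.3, -1.3, 0.7]
grip_width: 0.0873
```

>>> carry_out:
  commands: "0 0 0 0 0 0; 0 0 0 0 0 0; 0 0 0 0 0 0; 0 0 0 0 0 0; 0 0 0 0 0 0; 0 0 0 0 0 0; 0 0 0 0 0 0; 0 0 0 0 0 0"
  jaw: 1

```text
clock: 26.75
position: [0.5817, 0.0214, 0.041]
ee_rot: [0.508, 0.492, 0.507, -0.492]
wrist_force: [0.6, -2.1, -0.3]
grip_width: 0.0168
```

```bash
python3 arc.py 45
```

```text
t 26.75 pos [0.5817 0.0214 0.041 ] xax [ 0.    -0.002 -1.   ] jaw [ 0.031 -1.     0.002] j [-0.15  0.73  1.67 -0.    0.74  1.39] F [ 0.6 -2.1 -0.3] w 0.0168
r 0.09549372148408614 gate deg 90.06236112238099
0.000 -0.018 -0.004 0.001 0.002 -0.000; 0.000 -0.037 -0.007 0.001 0.002 -0.000; 0.000 -0.055 -0.011 0.001 0.002 -0.000; -0.000 -0.072 -0.017 0.001 0.002 -0.000; -0.000 -0.089 -0.025 0.001 0.002 -0.000; -0.000 -0.105 -0.035 0.001 0.002 -0.000; -0.000 -0.119 -0.046 0.001 0.002 -0.000; -0.000 -0.133 -0.058 0.001 0.002 -0.000
```

>>> carry_out:
  commands: "0 -0.018 -0.002 0 0 0; 0 -0.037 -0.005 0 0 0; 0 -0.055 -0.01 0 0 0; 0 -0.072 -0.016 0 0 0; 0 -0.089 -0.024 0 0 0; 0 -0.105 -0.034 0 0 0; 0 -0.119 -0.045 0 0 0; 0 -0.133 -0.058 0 0 0"

```text
clock: 27.75
position: [0.5091, 0.0464, 0.0409]
ee_rot: [0.506, 0.489, 0.509, -0.496]
wrist_force: [-8.8, -15.6, 5.8]
grip_width: 0.0166
```

```bash
python3 arc.py -1.5
```

```text
t 27.75 pos [0.5091 0.0464 0.0409] xax [-0.01  -0.003 -1.   ] jaw [ 0.03  -1.     0.003] j [-0.13  0.68  1.85 -0.01  0.63  1.42] F [ -8.8 -15.6   5.8] w 0.0166
r 0.09914162693579227 gate deg 43.61826165826943
-0.000 -0.005 -0.021 0.001 0.003 0.010; -0.000 -0.015 -0.036 0.001 0.003 0.010; -0.000 -0.024 -0.052 0.001 0.003 0.010; -0.000 -0.032 -0.069 0.001 0.003 0.010; 0.000 -0.038 -0.087 0.001 0.003 0.010; -0.000 -0.042 -0.105 0.001 0.003 0.010; -0.000 -0.044 -0.123 0.001 0.003 0.010; -0.000 -0.044 -0.142 0.001 0.003 0.010
```

Unexpected 18 N force and a 5 mm deflection. I look before going on.

Run:
```python
from h import *
n="scene"; p,d=optics.capture(n); cv2.imwrite(f"pics/{n}11.png",cv2.resize(p[170:290,240:400],None,fx=5,fy=5,interpolation=cv2.INTER_CUBIC))
n="top"; p,d=optics.capture(n); cv2.imwrite(f"pics/{n}11.png",cv2.resize(p[150:280,230:360],None,fx=4.6,fy=4.6,interpolation=cv2.INTER_CUBIC))
show()
```

```text
t 27.85 pos [0.5076 0.0474 0.0409] xax [-0.013 -0.002 -1.   ] jaw [ 0.031 -1.     0.002] j [-0.12  0.68  1.85 -0.01  0.63  1.42] F [ -9.7 -13.4   6.9] w 0.0164
```

View pics/scene11.png

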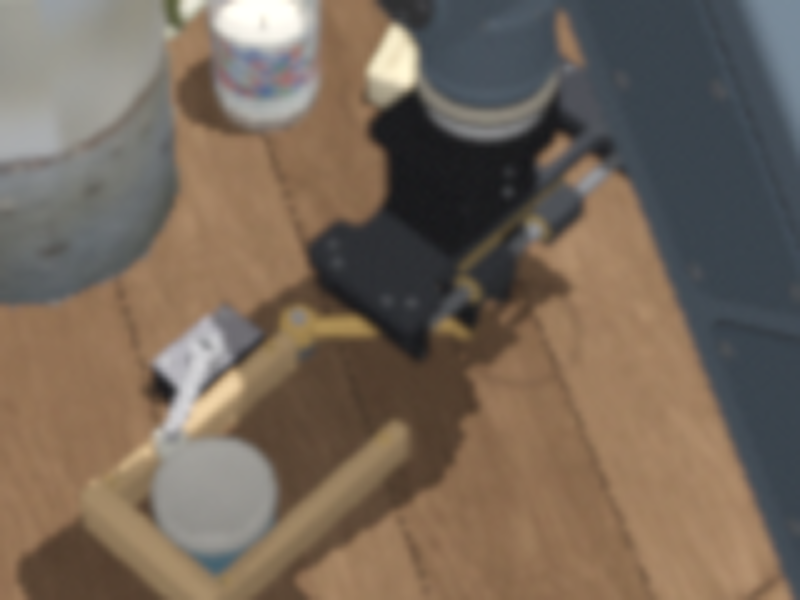

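View pics/top11.png

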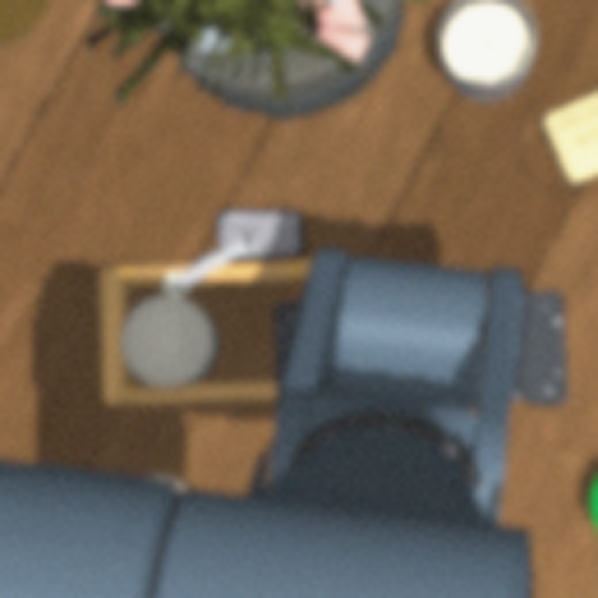

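The gate follows at about 45 degrees, and the tin and roller are unchanged. The force comes from the tight pinch binding on the post, so I loosen to a cage of about 30 mm and hold.

>>> carry_out:
  commands: "0 0 0 0 0 0; 0 0 0 0 0 0; 0 0 0 0 0 0; 0 0 0 0 0 0; 0 0 0 0 0 0; 0 0 0 0 0 0; 0 0 0 0 0 0; 0 0 0 0 0 0"
  jaw: 0.3

```text
clock: 28.85
position: [0.5142, 0.0492, 0.0411]
ee_rot: [0.507, 0.492, 0.507, -0.492]
wrist_force: [-0.3, 0.4, 0.9]
grip_width: 0.0304
```

```bash
python3 - <<'E'
from h import *
show()
p,d=optics.capture("scene"); cv2.imwrite("pics/scene12.png",cv2.resize(p[170:290,270:390],None,fx=5,fy=5,interpolation=cv2.INTER_CUBIC))
E
python3 arc.py 0
```

```text
t 28.85 pos [0.5142 0.0492 0.0411] xax [ 0.  0. -1.] jaw [ 0.03 -1.   -0.  ] j [-0.12  0.68  1.84  0.    0.62  1.42] F [-0.3  0.4  0.9] w 0.0304
t 28.9 pos [0.5142 0.0493 0.041 ] xax [-0.  0. -1.] jaw [ 0.03 -1.   -0.  ] j [-0.12  0.68  1.84  0.    0.62  1.42] F [-0.  -0.5  0.6] w 0.0304
r 0.0934864654515951 gate deg 44.60223742133951
0.000 -0.013 -0.013 0.000 -0.000 0.000; 0.000 -0.024 -0.028 0.000 -0.000 0.000; 0.000 -0.033 -0.043 0.000 -0.000 0.000; 0.000 -0.041 -0.060 0.000 -0.000 0.000; 0.000 -0.047 -0.077 0.000 -0.000 0.000; 0.000 -0.051 -0.095 0.000 -0.000 0.000; 0.000 -0.054 -0.113 0.000 -0.000 0.000; 0.000 -0.055 -0.131 0.000 -0.000 0.000
```

View pics/scene12.png

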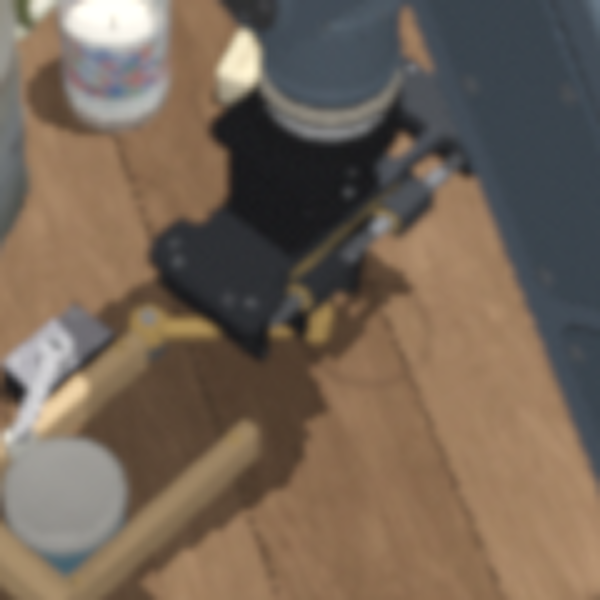

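Run:
```python
from h import *
L=(.5284,.2304,np.radians(91.7))
for a in (35,40,45,50):
    P=lane(*L,[[-.115-.094*np.sin(np.radians(a)),-.047+.094*np.cos(np.radians(a)),z] for z in(.012,.02,.05,.072)])
    print(a,P[0].round(4),(((proj("scene",P)-[270,170]+.5)*5-.5).round(0)).tolist())
print(((proj("scene",state()[1]+[0,0,.0])-[270,170]+.5)*5-.5))
```

```text
35 [0.5034 0.0607 0.012 ] [[314.0, 356.0], [315.0, 348.0], [316.0, 317.0], [318.0, 293.0]]
40 [0.5086 0.0543 0.012 ] [[316.0, 344.0], [316.0, 336.0], [318.0, 305.0], [319.0, 281.0]]
45 [0.5143 0.0484 0.012 ] [[316.0, 332.0], [316.0, 324.0], [318.0, 293.0], [319.0, 269.0]]
50 [0.5205 0.0431 0.012 ] [[314.0, 321.0], [315.0, 312.0], [316.0, 281.0], [317.0, 257.0]]
[[316.22849721 303.18982428]]
```

The post is within the cage. I drag it shut with the trailing finger, leading the arc by 7 mm.

>>> carry_out:
  commands: "0 -0.008 -0.022 0 0 0; 0 -0.018 -0.037 0 0 0; 0 -0.028 -0.053 0 0 0; 0 -0.037 -0.07 0 0 0; 0 -0.044 -0.088 0 0 0; 0 -0.049 -0.106 0 0 0; 0 -0.053 -0.124 0 0 0; 0 -0.055 -0.14 0 0 0"

```text
clock: 29.9
position: [0.4847, 0.119, 0.0411]
ee_rot: [0.508, 0.492, 0.507, -0.492]
wrist_force: [0.3, -2.0, -0.2]
grip_width: 0.0304
```

Run:
```python
from h import *
show()
p,d=optics.capture("scene"); cv2.imwrite("pics/scene13.png",cv2.resize(p[180:300,240:390],None,fx=5,fy=5,interpolation=cv2.INTER_CUBIC))
L=(.5284,.2304,np.radians(91.7))
c,s=np.cos(L[2]),np.sin(L[2]); d=state()[1][:2]-L[:2]; print("lane",d@[c,s],d@[-s,c])
```

```text
t 29.9 pos [0.4847 0.119  0.0411] xax [ 0.  0. -1.] jaw [ 0.03 -1.   -0.  ] j [0.02 0.67 1.89 0.   0.59 1.56] F [ 0.3 -2.  -0.2] w 0.0304
lane -0.1100030976088538 0.04705423155488865
```

View pics/scene13.png

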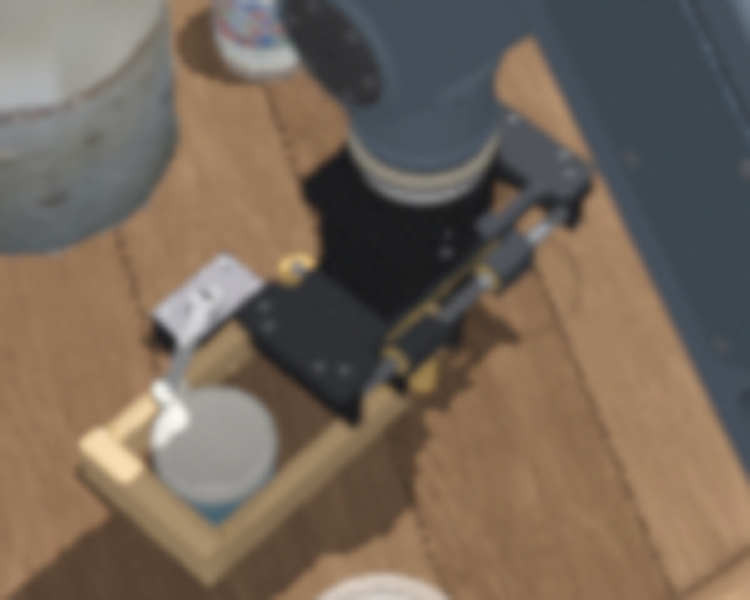

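Nearly shut. I push the last few mm to the stop in small steps.

>>> carry_out:
  commands: "0 0 -0.002 0 0 0; 0 0 -0.004 0 0 0; 0 0 -0.006 0 0 0; 0 0 -0.008 0 0 0; 0 0 -0.008 0 0 0; 0 0 -0.008 0 0 0; 0 0 -0.008 0 0 0; 0 0 -0.008 0 0 0"

```text
clock: 30.95
position: [0.4846, 0.1196, 0.041]
ee_rot: [0.508, 0.491, 0.507, -0.493]
wrist_force: [-1.1, -13.8, 1.0]
grip_width: 0.0306
```

Hard stop reached (13.8 N). I back off, open and lift clear.

>>> carry_out:
  commands: "0 0 0.004 0 0 0; 0 0 0.01 0 0 0; 0 0 0.015 0 0 0; 0 0 0.015 0 0 0; -0.04 0 0.015 0 0 0; -0.1 0 0.015 0 0 0; -0.18 0 0.015 0 0 0; -0.25 0 0.015 0 0 0"
  jaw: -0.4

```text
clock: 31.95
position: [0.4846, 0.1152, 0.1673]
ee_rot: [0.508, 0.492, 0.508, -0.492]
wrist_force: [0.3, -0.4, 0.6]
grip_width: 0.0608
```

>>> carry_out:
  commands: "0 0 0.03 0 0 0; -0.05 0 0.1 0 0 0; -0.1 0 0.18 0 0 0; -0.1 0 0.28 0 0 0; -0.1 0 0.38 0 0 0; -0.1 0 0.46 0 0 0; -0.1 0 0.5 0 0 0; -0.1 0 0.5 0 0 0"

```text
clock: 32.95
position: [0.4918, -0.1356, 0.2152]
ee_rot: [0.506, 0.493, 0.508, -0.493]
wrist_force: [-0.8, -0.3, -0.2]
grip_width: 0.0613
```

Run:
```python
from h import *
show()
p,d=optics.capture("scene"); cv2.imwrite("scene14.png",p); cv2.imwrite("pics/scene14.png",cv2.resize(p[170:300,230:360],None,fx=4.6,fy=4.6,interpolation=cv2.INTER_CUBIC))
p,d=optics.capture("top"); cv2.imwrite("pics/top14f.png",p);cv2.imwrite("pics/top14.png",cv2.resize(p[180:280,230:330],None,fx=6,fy=6,interpolation=cv2.INTER_CUBIC))
```

```text
t 32.95 pos [ 0.4918 -0.1356  0.2152] xax [-0.001  0.001 -1.   ] jaw [ 0.028 -1.    -0.001] j [-0.49  0.38  1.72  0.    1.03  1.05] F [-0.8 -0.3 -0.2] w 0.0613
```

View pics/scene14.png

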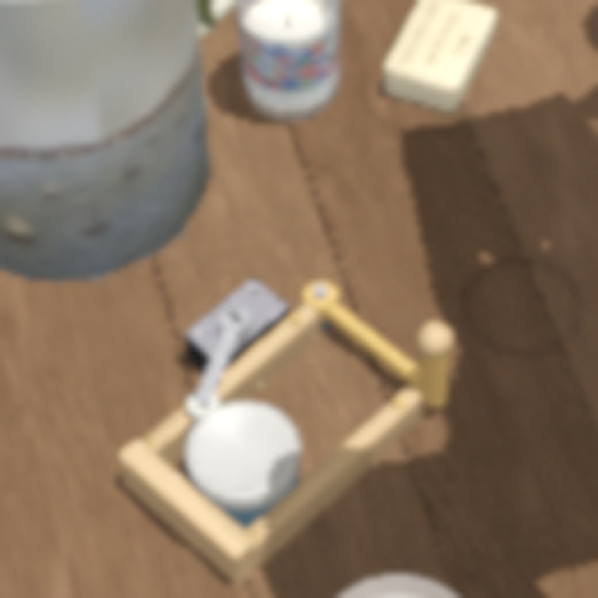

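View pics/top14.png

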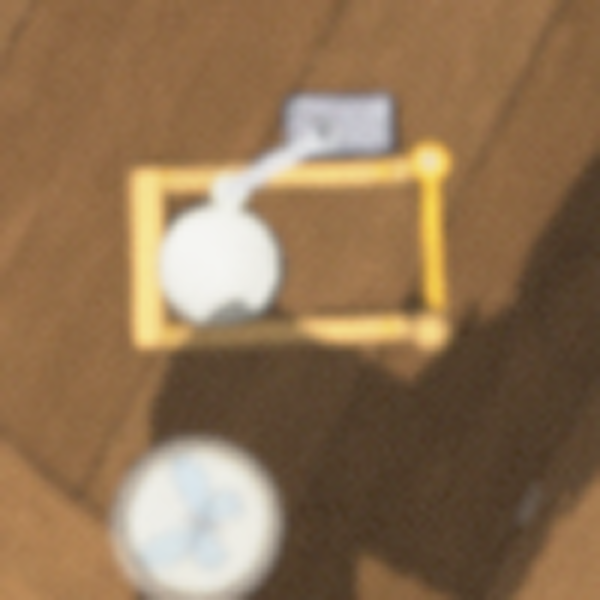

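View pics/top14f.png

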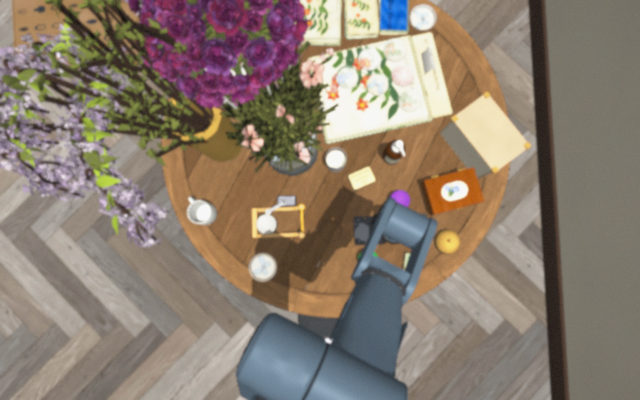

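Run:
```python
from h import *
a=cv2.cvtColor(cv2.imread("scene0.png"),6);b=cv2.cvtColor(cv2.imread("scene14.png"),6)
t=a[236:262,316:334]
def sub(img,t,u0,v0,r=8):
    m=cv2.matchTemplate(img[v0-r:v0+t.shape[0]+r,u0-r:u0+t.shape[1]+r],t,cv2.TM_CCOEFF_NORMED)
    _,v,_,(x,y)=cv2.minMaxLoc(m)
    fx=(m[y,x-1]-m[y,x+1])/(2*(m[y,x-1]-2*m[y,x]+m[y,x+1])); fy=(m[y-1,x]-m[y+1,x])/(2*(m[y-1,x]-2*m[y,x]+m[y+1,x]))
    return v,x-r+fx,y-r+fy
print("post shift px",sub(b,t,316,236))
print("pivot ref",sub(b,a[226:244,292:308],292,226))
L=(.5284,.2304,np.radians(91.7)); c,s=np.cos(L[2]),np.sin(L[2])
def tl(P): d=P[:,:2]-L[:2]; return (np.c_[d@[c,s],d@[-s,c]]*1000).round(1)
T=lambda u,v:[(u+.5)/6-.5+230,(v+.5)/6-.5+180]
S=lambda u,v:[(u+.5)/4.6-.5+230,(v+.5)/4.6-.5+170]
print("tin",tl(unproj("top",T(221,264),.045)),tl(unproj("scene",S(244,455),.045)))
r=tl(unproj("top",T(230,189),.042))[0]; r2=tl(unproj("scene",S(203,405),.042))[0]
for q in(r,r2): print(q,np.arctan2(51.1,29.5)-np.arctan2(q[1]+62,q[0]+59))
```

```text
post shift px (0.894221842288971, np.float32(-0.100437656), np.float32(0.008179309))
pivot ref (0.9998075366020203, np.float32(0.0053279335), np.float32(-0.008018631))
tin [[-1.9  5.2]] [[2.4 9. ]]
[ -7.4 -35.6] 0.5743290905789447
[ -5.8 -33.6] 0.5568882002358022
```

Run:
```python
from h import *
L=(.5284,.2304,np.radians(91.7)); c,s=np.cos(L[2]),np.sin(L[2])
def tl(P): d=P[:,:2]-L[:2]; return (np.c_[d@[c,s],d@[-s,c]]*1000).round(1)
for n,f,z in(("top","pics/top14f.png",.045),("scene","scene14.png",.045)):
    g=cv2.imread(f).astype(np.float32)
    cn=tl  # radial edge search around expected centre, rim circle r=32 at z
    G=cv2.GaussianBlur(g,(0,0),.8); b=(G[:,:,0]-G[:,:,2]*.6)
    from scipy.optimize import minimize
    th=np.radians(np.r_[0:360:5]); # lane angle
    # exclude roller side (-y) and shadow/inner edges
    keep=(np.degrees(th)<240)|(np.degrees(th)>300)
    th=th[keep]
    def cost(p):
        v=[]
        for r in (28.5,35.5):
            P=lane(*L,np.c_[(p[0]+r*np.cos(th))/1e3,(p[1]+r*np.sin(th))/1e3,np.full(len(th),z)])
            uv=proj(n,P).astype(np.float32); v.append(cv2.remap(b,uv[:,0],uv[:,1],cv2.INTER_LINEAR).ravel())
        return -np.mean(v[0]-v[1])
    o=min((minimize(cost,[x,y],method="Nelder-Mead",options=dict(initial_simplex=[[x,y],[x+3,y],[x,y+3]])) for x in(-6,-2,2) for y in(2,6)),key=lambda o:o.fun)
    print(n,o.x,o.fun)
```

```text
top [-0.85338198  5.52163478] -52.068809509277344
scene [0.20886353 5.81850966] -42.15256118774414
```

The tin measures x = -0.9 / +0.2 mm, y = 5.5 / 5.8 mm (top / scene camera), so it is home. The arm stands at about 0.57 rad and the gate post is back within 0.1 px of its shut position. I hand in.

Run:
```python
from h import *
b=cv2.imread("scene14.png");a=cv2.imread("scene0.png")
d=cv2.absdiff(a,b).max(2)
for n,(u,v,w,h) in dict(candle=(280,155,26,40),soap_a=(312,166,28,30),mug=(180,285,50,45),dish=(297,292,40,38),bottle=(320,112,22,50)).items(): print(n,float(np.median(d[v:v+h,u:u+w])))
print(r.finish_job())
```

```text
candle 11.0
soap_a 12.0
mug 12.0
dish 12.0
bottle 11.0
the job is handed in; nothing more can be done
None
```

The job is done and handed in at about 33 s of robot time. I opened the gate, placed the tin at the lane mouth, pushed it home with shut fingers from behind, and shut the gate behind it.

**What the last checks showed:**
- **Gate:** it measured about 89–90° open before the tin went in. At the end it met its shut stop (13.8 N), and the post was within 0.1 px of its original shut position in the scene picture.
- **Tin:** it stands upright, and the push force rose to about 7 N at the end stop. It measured lane x = -0.9 / +0.2 mm and y = 5.5 / 5.8 mm (top / scene camera), which is home.
- **Switch:** the arm measured about 0.56–0.57 rad. That is a little under the 0.6 expected but above the 0.48 trip point. The gripper stayed clear of the roller arm.
- **Bystanders:** the candle, mug, dish, bottle and one soap bar (`soap_a`) looked unchanged in the before/after comparison, which was a coarse one. I did not compare the keepsake box, bell, `soap_b` or the other same-shaped tins; the arm hid some of those in the last view.

**What disagreed:** while I was closing the gate with the post pinched tight, the wrist force rose to about 18 N and the arm deflected about 5 mm. I loosened the jaws into a cage around the post and dragged the gate shut that way.

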